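# Turn the fish blank over in the ratchet clamp

## Robot

A 7-joint arm with a two-finger parallel gripper is mounted at the origin on the work surface. World frame = base frame: x ahead of the robot, y to its left, z up, the work surface at z = 0. Lengths are in m, angles in rad, forces in N, time in s.
With the tool pointing down it reaches from about 0.4 to 0.925 m from the base axis. Payload 5.6 kg.
Tool frame: the origin (TCP) lies midway between the tips of the shut fingers; the grasp point (between the pads) lies 19 mm behind it (grip_point_offset is the distance from the TCP to the grasp point, in m); z points along the fingers, y is the direction in which the jaws open and shut (so a half turn about z gives the same grasp; the last joint's range is limited). The gripper opens to 85 mm and grips with 20 to 120 N. Pads are 22 mm wide; open, the fingers measure 114 mm over their backs; the gripper's body (76 mm by 85 mm) begins 54 mm behind the grasp point. The pads swing forward as they close: fully open they stand 13 mm farther back than shut.
Start: joints at [1.081, 0.468, -0.012, 1.603, 0.006, 1.071, -0.056], TCP at [0.281, -0.586, 0.231] pointing down, gripper open.
Joint ranges: [-2.53, 2.53], [-0.31, 2.02], [-1.57, 1.55], [0.28, 2.44], [-1.29, 4.43], [0.15, 1.84], [-2.92, 2.92]. Speed limits (rad/s): [2.57, 2.57, 3.14, 3.14, 3.14, 3.14, 3.14].

## Interface

Orientations are given as a rotation vector (axis times angle).
In Python, from cell import get_state, snapshot, job_done, grip_point_offset gives the robot as it stands.
- The arm moves only by the shell command python3 -m handwheel 'ROWS' [FORCE]. ROWS is a JSON object of lists of equal length, an entry for each row: "xyz": the shift along the world's x, y, z in cm, a list of three; "twist": the turn about the world's z in rad; "jaw": the finger opening in cm, from 0 to 8.54. A call has 1 to 20 rows; each row is the pose to reach, as a shift and turn from the pose measured when the call began; what a row does not reach only later rows make up. A row lasts 1/10 s, in which the tool goes at most 50 mm and 8.59 degrees, less where a joint would pass 70% of its speed; a pose out of reach is approached as far as the arm can. A call with a gripper value outside its range is refused whole. The fingers move at their own pace and stop on an object; FORCE is the grip in N (left out, the last holds). Time passes only in rows, so rows that repeat a pose let the fingers close. It gives the time, the measured TCP pose, the force and the opening at its end, in the units of the state.
- get_state(): the state, without advancing time (a new reading comes with each control period).
- snapshot(name): name is "scene" or "top"; returns a dict with "color" (384x512x3 uint8, blue, green, red), "fx", "fy", "cx", "cy" (pixels), "R" (3x3) and "t" (3): a world point X has camera coordinates R X + t. Camera axes: x right, y down, z forward; pixel columns grow to the right and rows downward; lengths in m; the calibration is good to about 2 mm. A picture is of the moment at which its call begins. There is no depth.
- job_done(): hands the job in, once; it reports no verdict.
The state is a dict: "time": time; "q": joint angles; "qvel": joint speeds; "joint_efforts": joint torques, N m; "eef_pos": TCP position; "tool_rot": TCP orientation; "force": force on the tool from outside, world axes, zero at the start; "ft_torque": the same for the moment, N m; "gripper_width": finger opening in m.
Only numpy, scipy, OpenCV 4.12 (cv2) and the standard library are available. Lean on these libraries where they do the work, as an engineer would, in place of code of your own. Each camera call takes 0.05 s, during which the arm holds its last target.

## Task

The upper face of the fish blank held in the ratchet bench clamp has been sanded. Throw the pawl's lever over so that the pawl stands clear of the teeth, draw the toothed bar well back by its handle, turn the blank over so that its other face is up, and clamp it again: flat, lengthways and centred on the rail, pressed firmly between the two jaws, with the pawl dropped back into the teeth. Leave the other things on the bench where they lie.

Things in the scene. Friction and masses are not known exactly. Their poses are not given: they have to be found in the camera images.
- clamp: Wooden ratchet bench clamp screwed to the bench; origin on the bench surface. Its y axis is the way the bar is drawn out, x across, z up. Coordinates called 'clamp' below are in this frame, mm. Base board 130 wide, y -146 to 144, 16 thick. Fixed jaw at the -y end: 64 wide, y -137 to -108, top z 56, cork-faced.
- rail_mid (a point): On top of the clamp's raised rail, under the middle of the clamped blank: clamp (0, -60, 36). The rail is 36 wide, y -134 to 62, top z 36, and the work lies on it, so there is room for fingertips down to the base board (z 16) at both sides.
- fish: The work: pale softwood fish blank, 96 long, 44 wide, 36 thick, about 70 g. Origin at its very middle. y runs from the nose (-48, 20 wide, flat) to the tail (+48, 40 wide, sawn flat: it can stand on it); sides parallel from y -24 to 18, waist 26 wide at y 32. z: normal of the face up at the start. Starts clamped at clamp (0, -60, 54), its axes parallel to the clamp's, tail to the bar.
- bar (a joint): Toothed steel bar with moving jaw (52 wide, top z 56), m. 0 = as clamped at the start; grows as it is drawn out to clamp +y, stop at 0.060. Stays where left, friction 2 N. With the pawl down it can be pushed in, clicking over a tooth every 9 mm, but not drawn out.
- handle (a point): Middle of the bar's handle: round wooden crossbar along clamp x, 18 diameter, 84 long, at clamp (0, 205 + bar, 82), on a 16 wide upright at the end of the bar (bar top z 55). To clamp the blank push it in until the pawl clicks behind its tooth (bar -0.003, about 14 N; at 19 N the pad bottoms); let go, it springs back to 0. Short of that the pawl catches 9 mm out and the blank is loose.
- pawl (a joint): Pawl, rad. 0 = nose down in the teeth; grows as its lever is pushed to clamp +y. Nose clear of the teeth above 0.25, lever upright at 0.35; past 0.5 it falls over by its weight and rests thrown clear at 1.15. Pushed back below 0.25 it falls into the teeth. Loaded by the clamped blank, its lever takes up to 8 N to start.
- pawl_pin (a point): The pin on which the pawl turns, along clamp x, at clamp (0, 112, 80), between two upright iron cheeks (x within -16 to 16, y 73 to 127, tops at z 92) on the guide block (60 wide, y 72 to 128, top z 43) through which the bar slides.
- lever (a point): Middle of the crossbar on top of the pawl's lever: steel, along clamp x, 15 diameter, 44 long, 62 from the pin, on a 9 mm stem. At pawl 0 it leans 20 degrees to -y, at clamp (0, 91, 138); at 1.15 it leans 46 degrees to +y, at clamp (0, 157, 123).
- pad: Cork-faced spring pad on the moving jaw, 44 wide, clamp z 38 to 56, that presses on the end of the blank: gives way 9 mm, 3 N preload and 1.5 N/mm, pressed in 3 mm at the start. Axes parallel to the clamp's; its face is at y -15 in its own frame. With the bar at 0.060 it clears the blank by 57 mm.
- spare_fish: Bystander: another fish blank of the same shape and size, lying flat on the bench beyond the clamp. Origin at its middle.
- cork_block: Bystander: cork sanding block 70 x 110 x 36 lying on the bench beyond the clamp. Origin under its middle.
- stone: Bystander: grey river stone burnisher, 76 across, 28 high, on the bench beyond the clamp. Origin under its middle.
- leg: Bystander: carved wooden buffalo leg, 131 long, up to 38 wide, 30 high, lying on the bench beyond the clamp. Origin under its middle.

How it is judged:
On the way, in this order (a step that is already met when the one before it is completed fails the run):
1. the pawl is thrown clear of the teeth, before the bar is drawn back (value of joint pawl above 0.7 rad and value of joint bar below 0.012 m), for 0.1 s.
2. the toothed bar is drawn back past the lifted pawl by at least 15 mm (value of joint bar above 0.015 m and value of joint pawl above 0.3 rad), for 0.1 s.
3. the blank is turned over (angle between fish's own z axis and vertical above 2.8 rad), for 0.2 s.
At the end, for the whole second after the job is handed in: Blank flat on the rail, other face up and lengthways (both within 0.12 rad, nose either way), within 13 mm of the rail's middle line and 6 mm of its first place, at rest, pressed by pad and fixed jaw with over 3 N; bar within 4 mm of its first position, pawl down (below 0.2 rad) (angle between fish's own z axis and vertical above 3.02 rad and angle between the y axis of fish and the y axis of clamp, either way round below 0.12 rad and x of fish in the frame of clamp between -0.013 and 0.013 m and y of fish in the frame of clamp between -0.066 and -0.054 m and z of fish in the frame of clamp below 0.058 m and contact force between fish and pad above 3 N and contact force between fish and clamp above 3 N and value of joint bar between -0.004 and 0.004 m and value of joint pawl below 0.2 rad and linear speed of fish below 0.02 m/s); the robot touches nothing.
It fails at once if a bystander on the bench is moved by more than 30 mm (distance of any of spare_fish, cork_block, stone, leg from where it was at the start of the episode above 0.03 m).
It also fails if it takes over 72 s, if anything falls off the work surface, if the arm or the gripper's body presses on something with over 40 N, if the wrist force passes 120 N, or if a joint passes its speed limit or range.

## Working session

There is one attempt and no reset: what is moved stays moved. The work goes in short steps, Python scripts to look and compute and a shell command to move; the robot and the scene stay as the last step left them, time stands still between calls to the robot, and variables do not carry over. Pictures are saved under pics/ and viewed, and the job is handed in when it is done.

```bash
ls; mkdir -p pics; python3 - <<'E'
from cell import *
import cv2
s=get_state();print(s)
print(grip_point_offset)
for n in("scene","top"):
    d=snapshot(n);cv2.imwrite(f"pics/{n}0.png",d["color"]);print(n,d["fx"],d["fy"],d["cx"],d["cy"],d["R"],d["t"])
E
```

```text
pics
{'time': 0.0, 'q': array([ 1.08102628,  0.46840404, -0.01164473,  1.60363274,  0.00597257,
        1.07141255, -0.05632664]), 'qvel': array([ 0.00202736,  0.00012177,  0.00104517,  0.00034691, -0.00137212,
       -0.00155095,  0.00080851]), 'joint_efforts': array([ 3.21106372e-04, -5.32394207e+01,  2.13253027e-02, -2.51304388e+01,
        1.13063186e-02,  7.72569096e-03, -1.28814996e-06]), 'eef_pos': array([ 0.280557  , -0.58570227,  0.23031714]), 'tool_rot': array([-3.06184428e+00, -6.95472086e-01,  7.60682091e-04]), 'force': array([0.12351389, 0.15310339, 0.53029114]), 'ft_torque': array([ 0.02336222, -0.02129201,  0.01192267]), 'gripper_width': 0.08565610526835166}
0.0187
scene 453.0994850038337 453.0994850038337 255.31102606825976 195.29294326095592 [[-0.59307473  0.80513271  0.00486691]
 [ 0.69131114  0.51231184 -0.50953458]
 [-0.41273633 -0.29882753 -0.86043642]] [ 0.37229131 -0.3600866   1.38851351]
top 409.2510596853883 409.2510596853883 254.8897255921573 190.59780246425385 [[ 1.22439253e-01 -9.92475944e-01 -3.60496359e-04]
 [-9.72235366e-01 -1.19869225e-01 -2.00972043e-01]
 [ 1.99416706e-01  2.49573541e-02 -9.79596911e-01]] [-0.06851171  0.64990592  0.81183041]
```

View pics/scene0.png

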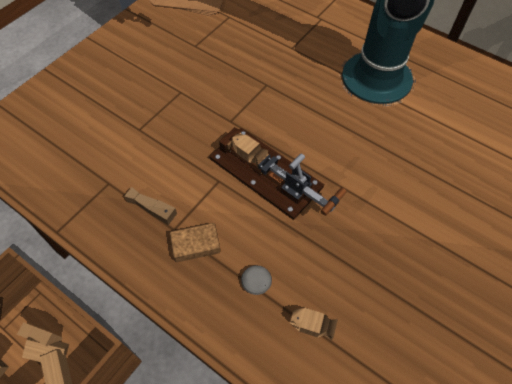

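View pics/top0.png

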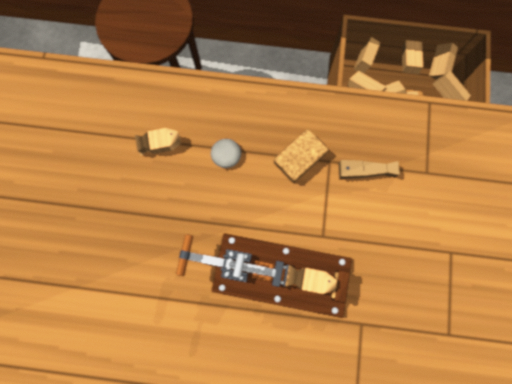

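```bash
cat > h.py <<'E'
import numpy as np, cv2
from cell import *
def ray(d,u,v):
    R=np.array(d["R"]);t=np.array(d["t"]);c=-R.T@t
    return c,R.T@np.array([(u-d["cx"])/d["fx"],(v-d["cy"])/d["fy"],1.])
def onz(d,u,v,z):
    c,r=ray(d,u,v);return c+r*(z-c[2])/r[2]
def proj(d,X):
    p=np.array(d["R"])@X+np.array(d["t"]);return np.array([d["fx"]*p[0]/p[2]+d["cx"],d["fy"]*p[1]/p[2]+d["cy"]])
def tri(d1,p1,d2,p2):
    A=[];b=[]
    M=np.zeros((3,3));q=np.zeros(3)
    for d,p in((d1,p1),(d2,p2)):
        c,r=ray(d,*p);r/=np.linalg.norm(r);P=np.eye(3)-np.outer(r,r);M+=P;q+=P@c
    return np.linalg.solve(M,q)
E
python3 - <<'E'
import cv2
a=cv2.imread("pics/top0.png")[215:335,165:365];cv2.imwrite("pics/topz.png",cv2.resize(a,None,fx=4,fy=4,interpolation=cv2.INTER_CUBIC))
a=cv2.imread("pics/scene0.png")[120:220,200:350];cv2.imwrite("pics/scz.png",cv2.resize(a,None,fx=5,fy=5,interpolation=cv2.INTER_CUBIC))
E
```

```text
(no output)
```

View pics/topz.png

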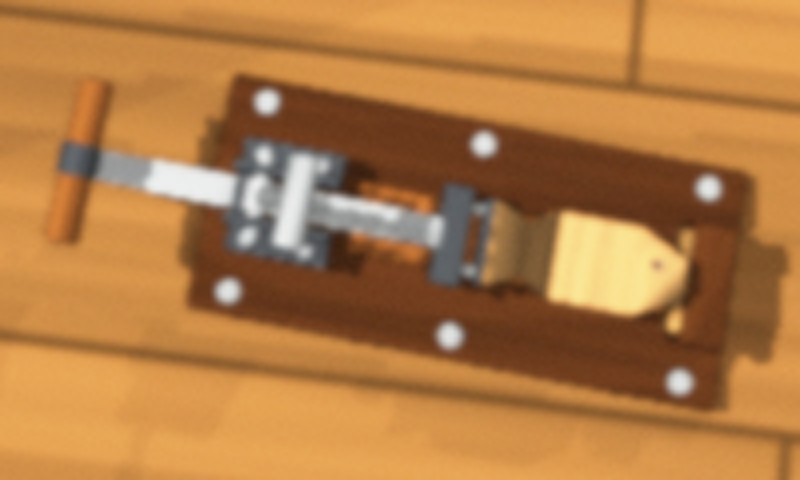

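View pics/scz.png

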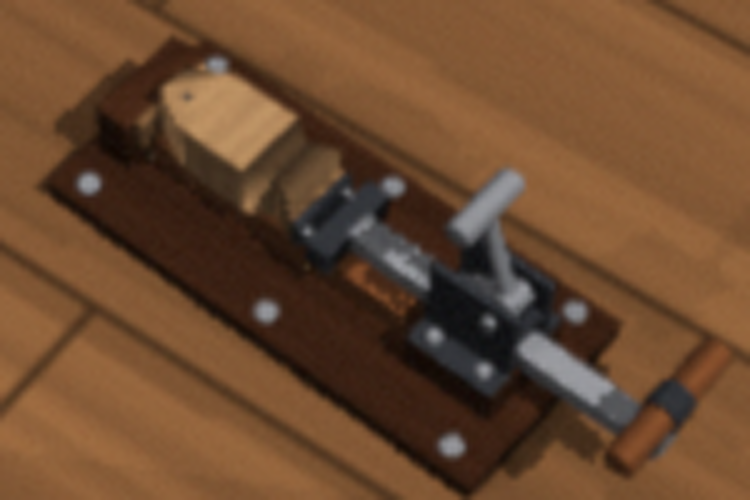

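```bash
cat >> h.py <<'E'
def fit(P,W):
    P=np.array(P)[:,:2];W=np.array(W)[:,:2]
    a=P-P.mean(0);b=W-W.mean(0)
    th=np.arctan2((a[:,0]*b[:,1]-a[:,1]*b[:,0]).sum(),(a*b).sum())
    R=np.array([[np.cos(th),-np.sin(th)],[np.sin(th),np.cos(th)]]);o=W.mean(0)-R@P.mean(0)
    return th,o,np.linalg.norm((R@P.T).T+o-W,axis=1)
E
python3 - <<'E'
from h import *
t=snapshot("top");s=snapshot("scene")
# corners in board: top image up=+x, left=+y
cz=[(238,75),(750,172),(722,408),(190,305)]
def Z(u,v):return u/4+165-.375,v/4+215-.375
def S(u,v):return u/5+200-.4,v/5+120-.4
W=[onz(t,*Z(*c),.016) for c in cz]
P=np.array([[65,144],[65,-146],[-65,-146],[-65,144]])/1e3
th,o,e=fit(P,W);print("board",th,o,e*1e3)
# screws in both views: tri
sc=[(267,101),(484,143),(709,187),(228,291),(450,335),(680,382)]
# scene screws order matched: far side(+x) ones are near bottom-left? scene
ss=[(452,445),(266,311),(89,183),(575,311),(393,186),(216,64)]
for a,b in zip(sc,ss): print(tri(t,Z(*a),s,S(*b)))
def toW(p):
    c,n=np.cos(th),np.sin(th);return np.array([c*p[0]-n*p[1]+o[0],n*p[0]+c*p[1]+o[1],p[2]])
for nm,a,b,p in(("handle",(79,161),(668,405),(0,.205,.082)),("lever",(294,200),(486,205),(0,.091,.138))):
    print(nm,tri(t,Z(*a),s,S(*b)),toW(p))
E
```

```text
board -0.06203580511711826 [ 0.48677299 -0.06978999] [1.99939675 2.88854712 1.82050037 1.96252121]
[0.54696505 0.04951035 0.019736  ]
[ 0.53884768 -0.07186636  0.02004625]
[ 0.53016503 -0.19622998  0.01976699]
[0.44345793 0.05645381 0.02001799]
[ 0.43512451 -0.06451995  0.02033997]
[ 0.42633495 -0.18916003  0.02148562]
handle [0.50041364 0.13580783 0.0841332 ] [0.49948217 0.13481567 0.082     ]
lever [0.49340412 0.02211921 0.14323598] [0.49241463 0.02103496 0.138     ]
```

```bash
cat >> h.py <<'E'
TH=-0.067;O=np.array([.4868,-.0692])
Rm=np.array([[np.cos(TH),-np.sin(TH)],[np.sin(TH),np.cos(TH)]])
def c2w(x,y,z): # mm clamp -> world m
    p=Rm@np.array([x,y])/1e3+O;return np.array([p[0],p[1],z/1e3])
def w2c(X): 
    p=Rm.T@(np.array(X[:2])-O)*1e3;return np.array([p[0],p[1],X[2]*1e3])
def jawang(s):
    from scipy.spatial.transform import Rotation as Ro
    y=Ro.from_rotvec(s["tool_rot"]).as_matrix()[:,1];return np.arctan2(y[1],y[0])
def st(*tg):
    s=get_state();print("t",round(s["time"],2),"clamp",w2c(s["eef_pos"]).round(1),"jaw-vs-clampx",round((jawang(s)-TH+np.pi/2)%np.pi-np.pi/2,3),"F",s["force"].round(1),"w",round(s["gripper_width"]*1e3,1),"q",s["q"].round(2))
    for g in tg: print("shift cm to",g,((c2w(*g)-s["eef_pos"])*100).round(2))
def pic(name,n,box=None,f=1):
    d=snapshot(n);a=d["color"]
    if box: a=a[box[1]:box[3],box[0]:box[2]]
    cv2.imwrite("pics/"+name+".png",cv2.resize(a,None,fx=f,fy=f,interpolation=cv2.INTER_CUBIC));return d
E
python3 -c "
from h import *
st((0,60,125),(0,60,180))"
```

```text
t 0.2 clamp [-171.  -529.3  230.7] jaw-vs-clampx -1.057 F [-0.4 -0.   0.3] w 85.2 q [ 1.08  0.47 -0.01  1.6   0.01  1.07 -0.06]
shift cm to (0, 60, 125) [ 21.01  57.66 -10.57]
shift cm to (0, 60, 180) [21.01 57.66 -5.07]
```

```bash
python3 -m handwheel '{"xyz":[[21,57.7,-3],[21,57.7,-3],[21,57.7,-3],[21,57.7,-3],[21,57.7,-3],[21,57.7,-3],[21,57.7,-3],[21,57.7,-3],[21,57.7,-3],[21,57.7,-3],[21,57.7,-3],[21,57.7,-3],[21,57.7,-3],[21,57.7,-3],[21,57.7,-3]],"twist":[1.057,1.057,1.057,1.057,1.057,1.057,1.057,1.057,1.057,1.057,1.057,1.057,1.057,1.057,1.057],"jaw":[0,0,0,0,0,0,0,0,0,0,0,0,0,0,0]}' 60; python3 -c "
from h import *
st((0,60,125))"
```

```text
time: 1.7
eef_pos: [0.4903, -0.0095, 0.2005]
tool_rot: [-2.294, -2.145, 0.003]
force: [-0.8, -0.5, 0.3]
gripper_width: -0.0001
t 1.7 clamp [ -0.5  59.8 200.5] jaw-vs-clampx -0.0 F [-0.8 -0.5  0.3] w -0.1 q [ 0.39  0.29 -0.52  1.99  0.18  0.91 -0.28]
shift cm to (0, 60, 125) [ 0.05  0.01 -7.55]
```

```bash
python3 -m handwheel '{"xyz":[[0,0,-4],[0,0,-7.5],[0,0,-7.5],[0.05,0.8,-7.5],[0.1,1.4,-7.5],[0.1,1.9,-7.5],[0.2,2.4,-7.5],[0.2,2.9,-7.5],[0.2,3.4,-7.5],[0.3,3.9,-7.5],[0.3,4.4,-7.5],[0.3,4.9,-7.5],[0.35,5.4,-7.5],[0.35,5.4,-7.5],[0.35,5.4,-7.5]],"twist":[0,0,0,0,0,0,0,0,0,0,0,0,0,0,0],"jaw":[0,0,0,0,0,0,0,0,0,0,0,0,0,0,0]}'; python3 -c "
from h import *
st();pic('a1','scene',(200,120,350,220),5)"
```

```text
time: 3.2
eef_pos: [0.4938, 0.0446, 0.1253]
tool_rot: [-2.294, -2.145, 0.003]
force: [0.2, 0.7, -0.3]
gripper_width: -0.0
t 3.2 clamp [ -0.7 114.  125.3] jaw-vs-clampx 0.0 F [ 0.2  0.7 -0.3] w -0.0 q [ 0.25  0.41 -0.49  2.03  0.28  0.76 -0.47]
```

View pics/a1.png

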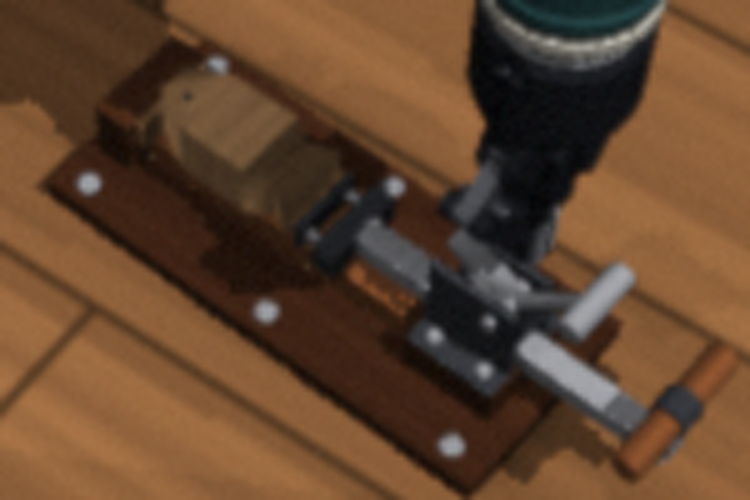

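```bash
python3 -c "
from h import *
st((0,182,160),(0,182,68))"
python3 -m handwheel '{"xyz":[[0,0,4],[0,0,6],[0.3,4,6],[0.6,6.8,6],[0.6,6.8,6],[0.6,6.8,6],[0.6,6.8,6]],"twist":[0,0,0,0,0,0,0],"jaw":[5,5,5,5,5,5,5]}' ; python3 -c "
from h import *
st((0,182,68))"
```

```text
t 3.25 clamp [ -0.7 113.8 125.3] jaw-vs-clampx -0.0 F [ 0.7 -0.3 -0.7] w 0.2 q [ 0.25  0.41 -0.49  2.03  0.28  0.76 -0.47]
shift cm to (0, 182, 160) [0.52 6.8  3.47]
shift cm to (0, 182, 68) [ 0.52  6.8  -5.73]
time: 3.95
eef_pos: [0.4997, 0.111, 0.185]
tool_rot: [-2.296, -2.143, 0.005]
force: [1.2, 0.0, -0.5]
gripper_width: 0.0498
t 3.95 clamp [  0.8 180.7 185. ] jaw-vs-clampx -0.002 F [ 1.2  0.  -0.5] w 49.8 q [ 0.17  0.36 -0.54  1.95  0.23  0.9  -0.56]
shift cm to (0, 182, 68) [ -0.07   0.14 -11.7 ]
```

```bash
python3 -m handwheel '{"xyz":[[-0.1,0.1,-4],[-0.1,0.1,-8],[-0.1,0.1,-10],[-0.1,0.1,-11.6],[-0.1,0.1,-11.6]],"twist":[0,0,0,0,0],"jaw":[5,5,5,5,5]}' ; python3 -c "
from h import *
st((0,182,68));pic('a2','scene',(200,120,350,220),5)"
```

```text
time: 4.45
eef_pos: [0.497, 0.1101, 0.0668]
tool_rot: [-2.296, -2.14, 0.012]
force: [-0.6, -0.1, 0.8]
gripper_width: 0.05
t 4.45 clamp [ -1.8 179.6  66.8] jaw-vs-clampx -0.004 F [-0.6 -0.1  0.8] w 50.0 q [ 0.09  0.53 -0.46  2.03  0.37  0.67 -0.68]
shift cm to (0, 182, 68) [0.2  0.23 0.12]
```

View pics/a2.png

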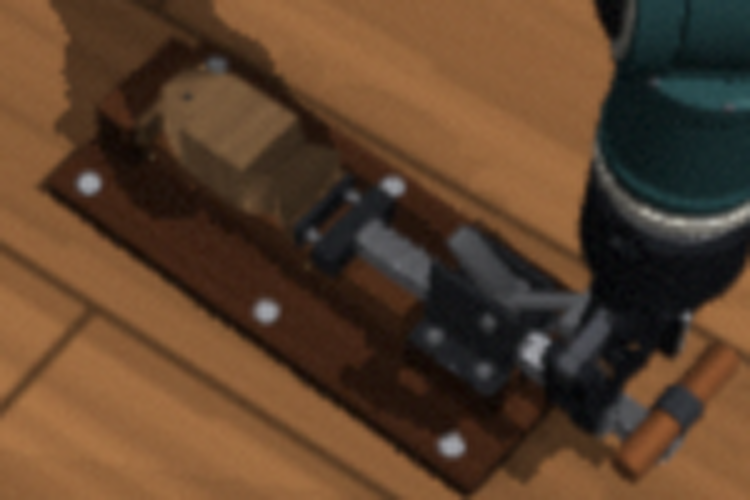

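```bash
python3 -m handwheel '{"xyz":[[0.1,0.8,0],[0.2,1.6,0],[0.3,2.4,0],[0.3,3.2,0],[0.4,4,0],[0.5,4.8,0],[0.5,5.5,0],[0.6,6.1,0],[0.6,6.2,0],[0.6,6.2,0]],"twist":[0,0,0,0,0,0,0,0,0,0],"jaw":[5,5,5,5,5,5,5,5,5,5]}' ; python3 -c "
from h import *
st((0,234,68));pic('a3','scene',(200,120,350,220),5)"
```

```text
time: 5.5
eef_pos: [0.504, 0.1736, 0.0681]
tool_rot: [-2.296, -2.141, 0.007]
force: [-0.3, 0.2, -0.1]
gripper_width: 0.0499
t 5.5 clamp [  0.9 243.4  68.1] jaw-vs-clampx -0.003 F [-0.3  0.2 -0.1] w 49.9 q [-0.03  0.56 -0.46  1.97  0.37  0.69 -0.79]
shift cm to (0, 234, 68) [-0.16 -0.93 -0.01]
```

View pics/a3.png

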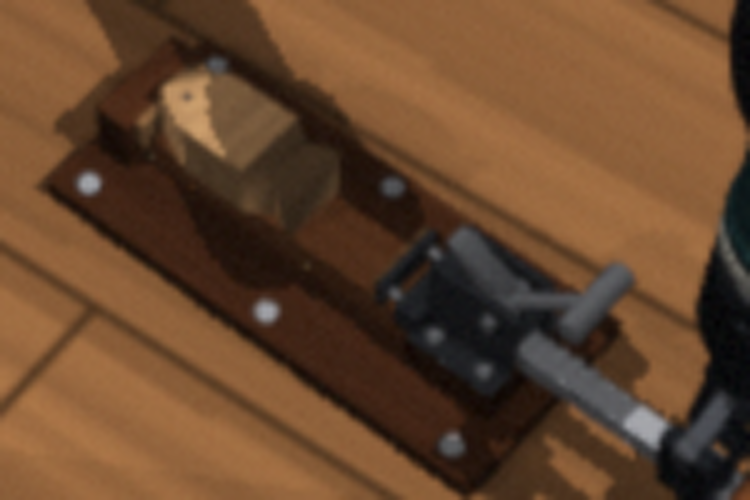

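```bash
python3 -c "
from h import *
st((0,235,200),(0,-80,150),(0,-80,35))"
python3 -m handwheel '{"xyz":[[-0.1,-0.6,4],[-0.1,-0.6,8],[-0.1,-0.6,12],[-1,-16,12],[-2.2,-32.3,12],[-2.2,-32.3,12],[-2.2,-32.3,12],[-2.2,-32.3,12],[-2.2,-32.3,12],[-2.2,-32.3,12],[-2.2,-32.3,12],[-2.2,-32.3,12]],"twist":[0,0,0,0,0,0,0,0,0,0,0,0],"jaw":[5,5,5,7,7,7,7,7,7,7,7,7]}' ; python3 -c "
from h import *
st((0,-80,35));pic('a4','top',(165,215,365,335),4)"
```

```text
t 5.55 clamp [  0.9 243.   68.1] jaw-vs-clampx -0.003 F [ 0.5 -1.1  0.6] w 49.9 q [-0.03  0.56 -0.46  1.97  0.37  0.69 -0.79]
shift cm to (0, 235, 200) [-0.14 -0.8  13.19]
shift cm to (0, -80, 150) [ -2.25 -32.23   8.19]
shift cm to (0, -80, 35) [ -2.25 -32.23  -3.31]
time: 6.75
eef_pos: [0.482, -0.1492, 0.188]
tool_rot: [-2.296, -2.14, 0.007]
force: [-0.0, -0.3, 0.3]
gripper_width: 0.0697
t 6.75 clamp [  0.5 -80.2 188. ] jaw-vs-clampx -0.003 F [-0.  -0.3  0.3] w 69.7 q [ 0.6   0.32 -0.44  1.97  0.17  0.89  0.  ]
shift cm to (0, -80, 35) [ -0.05   0.02 -15.3 ]
```

View pics/a4.png

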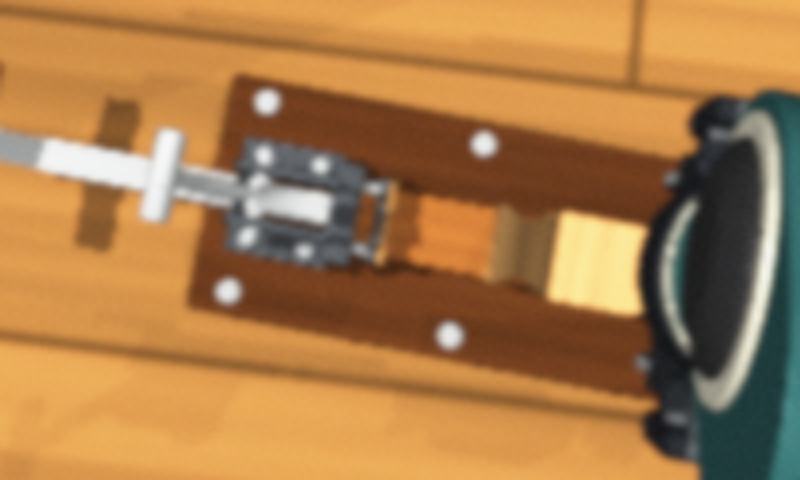

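```bash
python3 -m handwheel '{"xyz":[[0,0,-4],[0,0,-8],[0,0,-12],[0,0,-15.2],[0,0,-15.2],[0,0,-15.2],[0,0,-15.2],[0,0,-15.2],[0,0,-15.2],[0,0,-15.2]],"twist":[0,0,0,0,0,0,0,0,0,0],"jaw":[7,7,7,7,7,3,3,3,3,3]}' 25; python3 -m handwheel '{"xyz":[[0,0,1],[0,0,3],[0,0,6],[0,0,9],[0,0,12],[0,0,12],[0,0,12]],"twist":[0,0,0,0,0,0,0],"jaw":[3,3,3,3,3,3,3]}';python3 -c "
from h import *
st((0,-300,120));pic('a5','scene',(180,100,330,200),5)"
```

```text
time: 7.8
eef_pos: [0.4837, -0.1478, 0.0379]
tool_rot: [-2.295, -2.145, 0.003]
force: [-0.3, 4.2, 8.0]
gripper_width: 0.0438
time: 8.5
eef_pos: [0.4837, -0.1486, 0.1589]
tool_rot: [2.295, 2.142, -0.002]
force: [-1.8, 0.5, -1.0]
gripper_width: 0.0436
t 8.5 clamp [  2.2 -79.4 158.9] jaw-vs-clampx -0.002 F [-1.8  0.5 -1. ] w 43.6 q [ 0.59  0.36 -0.43  1.99  0.21  0.83 -0.03]
shift cm to (0, -300, 120) [ -1.7  -22.    -3.89]
```

View pics/a5.png

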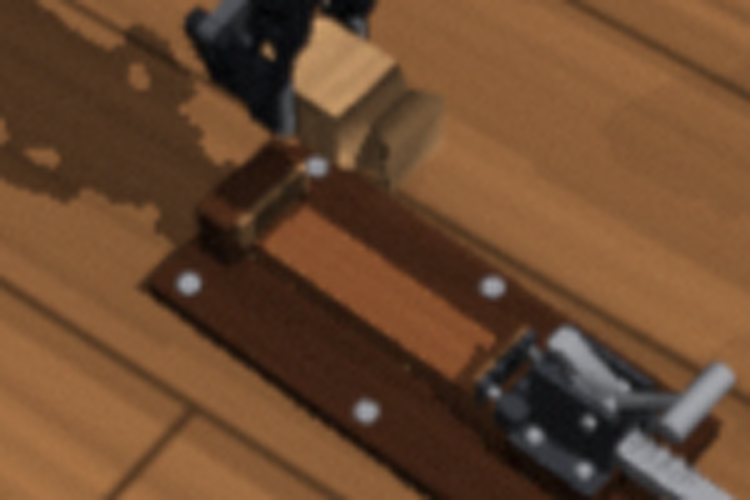

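```bash
python3 -m handwheel '{"xyz":[[-0.5,-5,0],[-1,-10,0],[-1.5,-15,0],[-1.9,-20,0],[-1.9,-25,-4],[-1.9,-25,-8],[-1.9,-25,-10],[-1.9,-25,-10],[-1.9,-25,-10]],"twist":[0,0,0,0,0,0,0,0,0],"jaw":[3,3,3,3,3,3,3,3,3]}';python3 -c "
from h import *
st();d=snapshot('scene');print(proj(d,get_state()['eef_pos']));d=snapshot('top');print(proj(d,get_state()['eef_pos']))
pic('a6','scene',(90,40,240,140),5)"
```

```text
time: 9.45
eef_pos: [0.4639, -0.3974, 0.0571]
tool_rot: [-2.294, -2.143, 0.004]
force: [0.9, 0.4, -1.3]
gripper_width: 0.0438
t 9.45 clamp [  -0.9 -329.    57.1] jaw-vs-clampx -0.001 F [ 0.9  0.4 -1.3] w 43.8 q [ 0.88  0.65 -0.3   1.8   0.27  0.74  0.36]
[175.30972276  97.7454443 ]
[442.55124791 304.80287044]
```

View pics/a6.png

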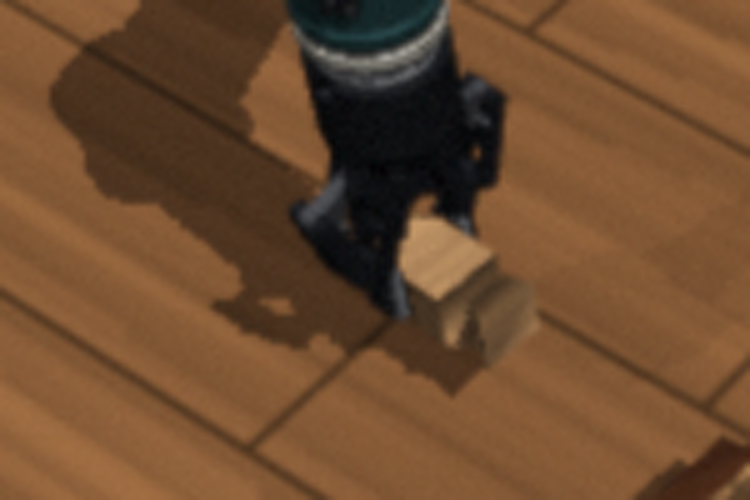

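```bash
python3 -m handwheel '{"xyz":[[0,0,0],[0,0,0],[0,0,0],[0,0,0],[0,0,0],[0,0,0]],"twist":[0,0,0,0,0,0],"jaw":[4.3,4.34,4.36,4.38,4.39,4.4]}' 20;python3 -c "
from h import *
st();pic('a7','scene',(90,40,240,140),5)"
```

```text
time: 10.2
eef_pos: [0.4652, -0.3984, 0.0595]
tool_rot: [2.293, 2.143, -0.003]
force: [0.1, -0.5, -0.6]
gripper_width: 0.0438
t 10.2 clamp [   0.5 -329.9   59.5] jaw-vs-clampx -0.001 F [ 0.1 -0.5 -0.6] w 43.8 q [ 0.88  0.65 -0.3   1.79  0.27  0.74  0.36]
```

View pics/a7.png

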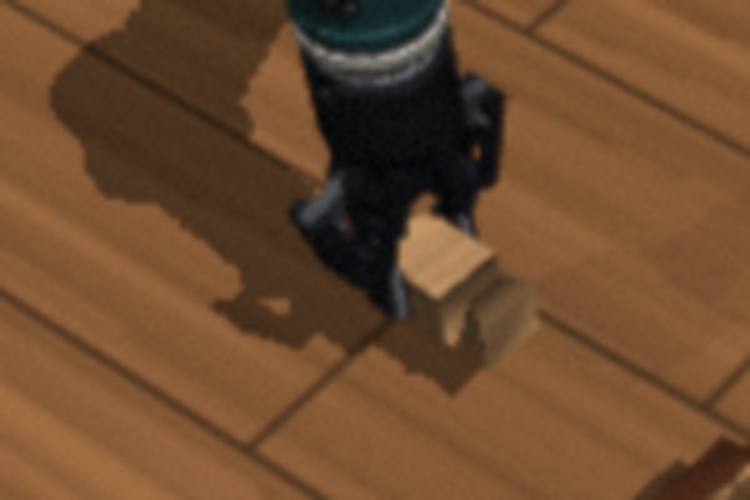

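```bash
python3 -m handwheel '{"xyz":[[0,0,0],[0,0,0],[0,0,0]],"twist":[0,0,0],"jaw":[4.41,4.42,4.43]}' 20;python3 -c "
from h import *
st();pic('a8','scene',(90,40,240,140),5)"
```

```text
time: 10.55
eef_pos: [0.4653, -0.3984, 0.0596]
tool_rot: [2.293, 2.143, -0.003]
force: [-0.6, -0.6, 0.4]
gripper_width: 0.044
t 10.55 clamp [   0.6 -329.9   59.6] jaw-vs-clampx -0.001 F [-0.6 -0.6  0.4] w 44.0 q [ 0.88  0.65 -0.3   1.79  0.27  0.74  0.36]
```

View pics/a8.png

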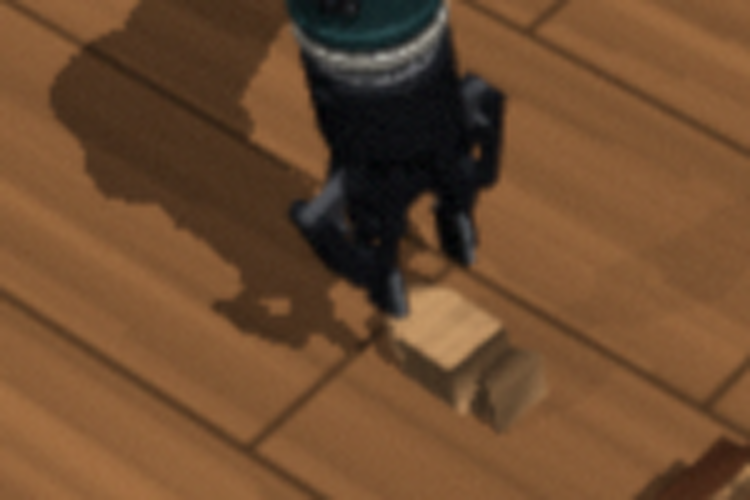

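```bash
python3 -m handwheel '{"xyz":[[0,0,4],[0,-4,8],[0,-9,8],[0,-13,8],[0,-16,8]],"twist":[0,0,0,0,0],"jaw":[7,7,7,7,7]}' 25;python3 -c "
from h import *
st();pic('b1','top',(352,230,502,350),5);pic('b1s','scene',(90,40,240,140),5)"
```

```text
time: 11.1
eef_pos: [0.4639, -0.5626, 0.1404]
tool_rot: [2.295, 2.138, -0.006]
force: [-0.4, -0.7, 0.2]
gripper_width: 0.0697
t 11.1 clamp [  10.2 -493.8  140.4] jaw-vs-clampx -0.004 F [-0.4 -0.7  0.2] w 69.7 q [ 1.02  0.71 -0.3   1.44  0.23  1.02  0.6 ]
```

View pics/b1.png

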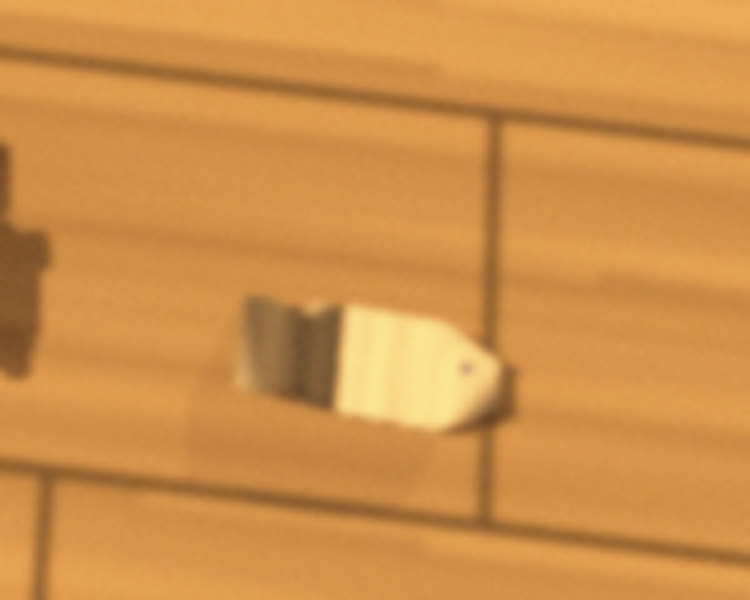

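View pics/b1s.png

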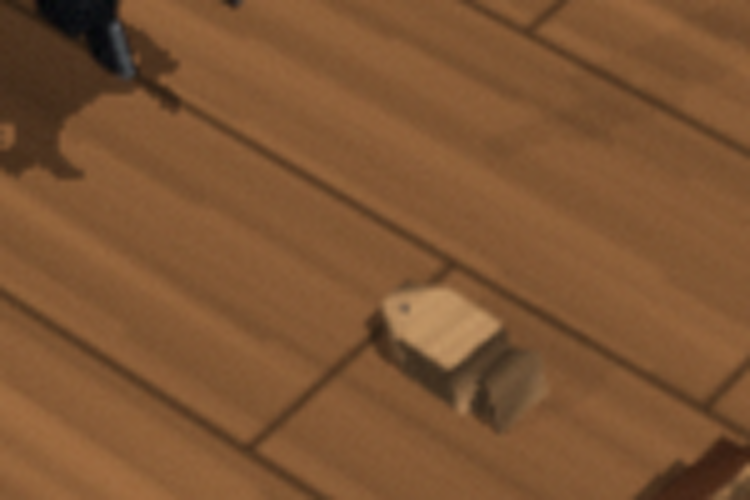

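```bash
cat >> h.py <<'E'
def fishfit(d,pts,z):  # pts: (+? ) vertex order: (-24,+x),( -24,-x),(18,+x),(18,-x)
    W=[onz(d,*p,z) for p in pts]
    a=(W[0][:2]+W[1][:2])/2;b=(W[2][:2]+W[3][:2])/2
    ax=b-a;L=np.linalg.norm(ax);ax/=L
    m=(a+b)/2+ax*0.003
    return m,ax,L
E
python3 - <<'E'
from h import *
d=snapshot("top")
Z=lambda u,v:(u/5+352-.4,v/5+230-.4)
m,ax,L=fishfit(d,[Z(440,320),Z(440,430),Z(345,303),Z(335,412)],.036)
print(m,ax,L,np.arctan2(ax[1],ax[0]), "grip pt",m-ax*.020)
s=get_state();print((m-ax*.02-s["eef_pos"][:2])*100)
for nm,p in(("cork",(302,157)),("leg",(370,170)),("stone",(227,153)),("spare",(157,141))):
    X=onz(d,*p,.03);print(nm,X,w2c(X))
E
```

```text
[ 0.46573129 -0.37846909] [0.04720168 0.99888538] 0.04200122519694807 1.5235771057655407 grip pt [ 0.46478726 -0.3984468 ]
[ 0.10154873 16.2157036 ]
cork [ 0.75119328 -0.08425249  0.03      ] [264.80783522   2.68237737  30.        ]
leg [ 0.73964221 -0.23964674  0.03      ] [ 263.68630308 -153.13656239   30.        ]
stone [0.7397121  0.08621727 0.03      ] [241.93947782 172.00100585  30.        ]
spare [0.74843695 0.24933389 0.03      ] [239.72412236 335.33577246  30.        ]
```

```bash
python3 -m handwheel '{"xyz":[[0,4,0],[0.1,9,0],[0.1,13,0],[0.1,16.2,0],[0.1,16.2,0],[0.1,16.2,-4],[0.1,16.2,-8],[0.1,16.2,-11],[0.1,16.2,-13],[0.1,16.2,-13],[0.1,16.2,-13],[0.1,16.2,-13],[0.1,16.2,-13],[0.1,16.2,-13],[0.1,16.2,-13]],"twist":[0.02,0.02,0.02,0.02,0.02,0.02,0.02,0.02,0.02,0.02,0.02,0.02,0.02,0.02,0.02],"jaw":[7,7,7,7,7,7,7,7,7,7,7,3,3,3,3]}' 20;python3 -c "
from h import *
st((133,40,140))"
```

```text
time: 12.75
eef_pos: [0.4657, -0.3993, 0.0106]
tool_rot: [2.274, 2.16, -0.004]
force: [-1.0, 0.2, 7.4]
gripper_width: 0.0432
t 12.75 clamp [   1.1 -330.7   10.6] jaw-vs-clampx 0.016 F [-1.   0.2  7.4] w 43.2 q [ 0.86  0.72 -0.28  1.8   0.31  0.66  0.35]
shift cm to (133, 40, 140) [15.65 36.11 12.94]
```

```bash
python3 -m handwheel '{"xyz":[[0,0,3],[0,0,7],[4,6,8],[8,12,8],[12,18,8],[16.3,24,8],[16.3,30,8],[16.3,36,8],[16.3,36,8],[16.3,36,8],[16.3,36,8],[16.3,36,8],[16.3,36,8],[16.3,36,8],[16.3,36,8]],"twist":[0,0,0,0.15,0.3,0.45,0.6,0.75,0.9,1.05,1.2,1.35,1.5,1.55,1.55],"jaw":[3,3,3,3,3,3,3,3,3,3,3,3,3,3,3]}';python3 -c "
from h import *
st((139,40,21));d=pic('c1','scene',(170,150,370,300),4);pic('c1t','top',(150,150,300,300),4)
print(proj(d,get_state()['eef_pos']))"
```

```text
time: 14.25
eef_pos: [0.6285, -0.0397, 0.0906]
tool_rot: [0.114, 3.134, 0.003]
force: [0.5, 0.4, -1.0]
gripper_width: 0.0436
t 14.25 clamp [139.4  38.9  90.6] jaw-vs-clampx 1.565 F [ 0.5  0.4 -1. ] w 43.6 q [ 0.51  0.73 -0.7   1.72  0.57  0.91  1.06]
shift cm to (139, 40, 21) [-0.04  0.11 -6.96]
[241.67849147 198.70867552]
```

View pics/c1.png

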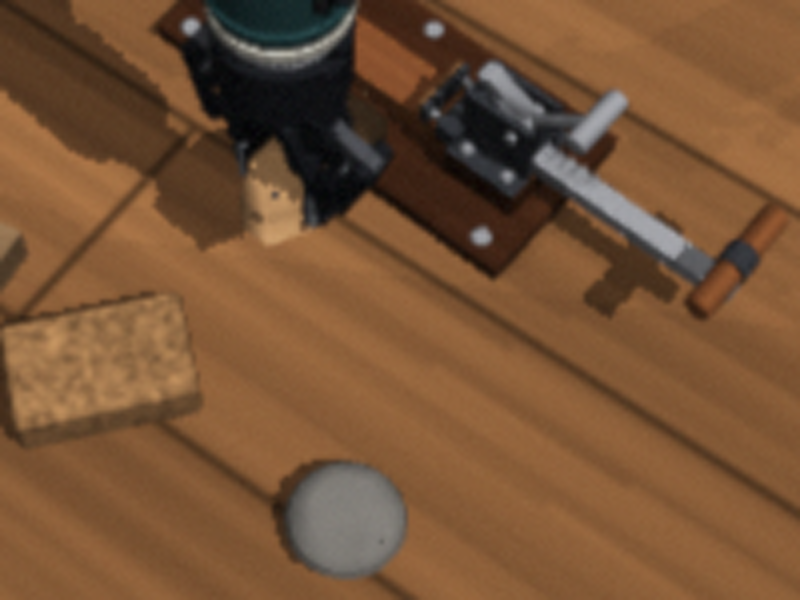

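View pics/c1t.png

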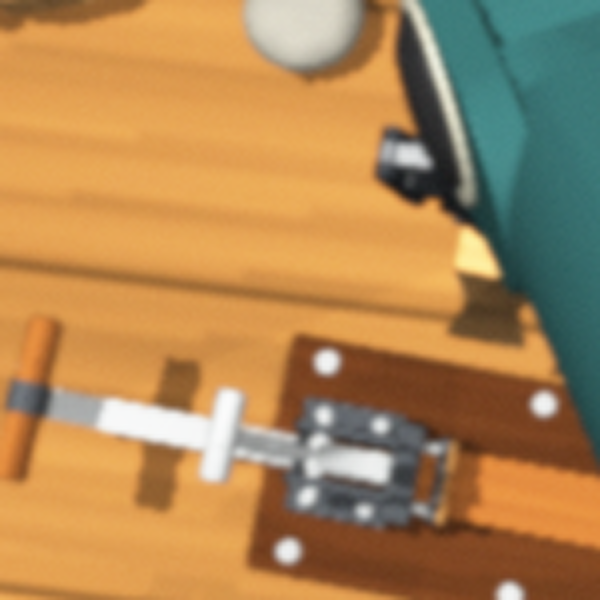

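```bash
python3 -m handwheel '{"xyz":[[0,0.1,-4],[0,0.1,-7],[0,0.1,-7],[-0.6,0.1,-7],[-0.7,0.1,-6.6],[-0.9,0.1,-6.2],[-1.1,0.1,-5.8],[-1.4,0.2,-5.3],[-1.8,0.2,-4.7],[-2.2,0.2,-4.3],[-2.7,0.3,-3.8],[-2.7,0.3,-3.8]],"twist":[0,0,0,0,0,0,0,0,0,0,0,0],"jaw":[3,3,3,3,3,3,3,3,3,3,3,3]}';python3 -c "
from h import *
st();d=pic('c2','scene',(170,120,320,220),5)"
```

```text
time: 15.55
eef_pos: [0.6012, -0.0364, 0.0534]
tool_rot: [0.115, 3.134, 0.002]
force: [0.0, -0.7, -0.8]
gripper_width: 0.0434
t 15.55 clamp [112.   40.4  53.4] jaw-vs-clampx 1.564 F [ 0.  -0.7 -0.8] w 43.4 q [ 0.5   0.74 -0.67  1.81  0.61  0.81  1.01]
```

View pics/c2.png

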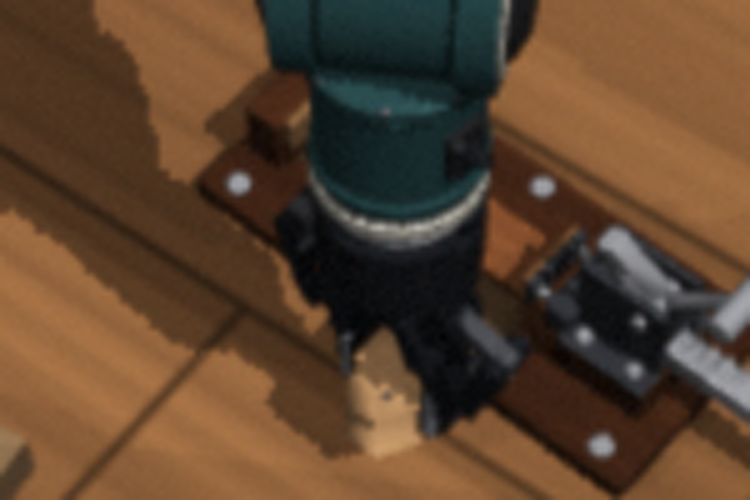

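```bash
python3 - <<'E'
from h import *
d=snapshot("scene");s=get_state();c=w2c(s["eef_pos"]);g=c+[0,0,19]
for th in(0,15,30,45):
    t=np.radians(th);c_,s_=np.cos(t),np.sin(t)
    out=np.array([c_,0,s_]);up=np.array([-s_,0,c_])
    r=[]
    for a,w,h in((27,10,7),(27,-10,7),(27,10,-29),(27,-10,-29),(3,22,7),(3,-22,7),(17,0,7)):
        p=g+out*a+np.array([0,w,0])+up*h
        q=proj(d,c2w(*p));r.append(((q-[170,120])*5).round().astype(int).tolist())
    print(th,r)
E
```

```text
0 [[377, 419], [345, 395], [378, 456], [347, 432], [429, 400], [359, 349], [375, 393]]
15 [[381, 408], [348, 384], [369, 457], [338, 433], [432, 397], [362, 345], [378, 386]]
30 [[386, 396], [354, 372], [363, 454], [331, 430], [434, 394], [365, 343], [383, 377]]
45 [[394, 383], [362, 359], [360, 446], [328, 422], [437, 392], [367, 341], [388, 369]]
```

```bash
python3 - <<'E'
from h import *
d=pic('c3','scene',(220,170,280,220),12)
E
```

```text
(no output)
```

View pics/c3.png

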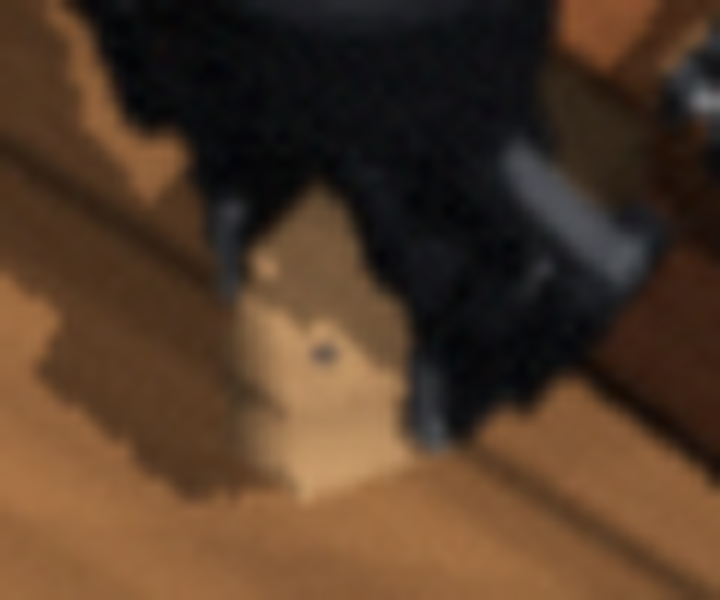

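```bash
python3 - <<'E'
from h import *
d=snapshot("top")
a=d["color"]; cv2.imwrite("pics/c4.png",cv2.resize(a[210:290,130:230],None,fx=6,fy=6,interpolation=cv2.INTER_CUBIC))
for p in((41,325),(12,475)):print(w2c(onz(d,p[0]/4+150-.4,p[1]/4+150-.4,.085)))
st((125,264,110),(125,264,42))
E
```

```text
[ 37.17899604 266.95519617  85.        ]
[-39.31210508 263.56969931  85.        ]
t 15.75 clamp [112.4  40.1  52.5] jaw-vs-clampx 1.564 F [ 0.2  1.2 -1. ] w 43.6 q [ 0.5   0.74 -0.67  1.8   0.62  0.81  1.01]
shift cm to (125, 264, 110) [ 2.75 22.25  5.75]
shift cm to (125, 264, 42) [ 2.75 22.25 -1.05]
```

View pics/c4.png

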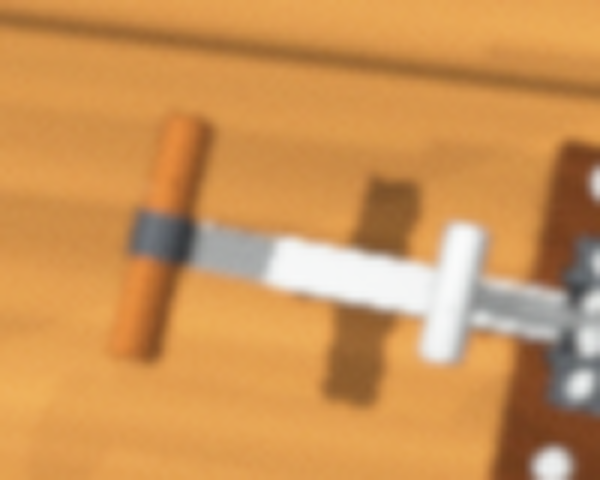

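```bash
python3 -m handwheel '{"xyz":[[1,0,4],[2,4,6],[2.7,9,6],[2.7,14,6],[2.7,19,6],[2.7,22.3,6],[2.7,22.3,6],[2.7,22.3,2],[2.7,22.3,-1],[2.7,22.3,-1],[2.7,22.3,-1]],"twist":[0,0,0,0,0,0,0,0,0,0,0],"jaw":[3,3,3,3,3,3,3,3,3,3,3]}';python3 -c "
from h import *
d=snapshot('top')
for p in((161.1,229.6),(152.4,269.6)):print(w2c(onz(d,*p,.09)))
st((87,265,42));d=pic('c5','scene',(250,140,400,260),5);pic('c5t','top',(130,170,260,290),5)"
```

```text
time: 16.85
eef_pos: [0.6286, 0.186, 0.0424]
tool_rot: [0.117, 3.135, 0.003]
force: [0.4, 1.2, -0.3]
gripper_width: 0.0437
[ 39.85612185 263.80253976  90.        ]
[-41.62329064 262.15603945  90.        ]
t 16.9 clamp [125.2 264.7  43.6] jaw-vs-clampx 1.563 F [ 0.5 -0.6 -0.4] w 43.5 q [ 0.11  0.82 -0.66  1.67  0.63  0.87  0.69]
shift cm to (87, 265, 42) [-3.81  0.29 -0.16]
```

View pics/c5.png

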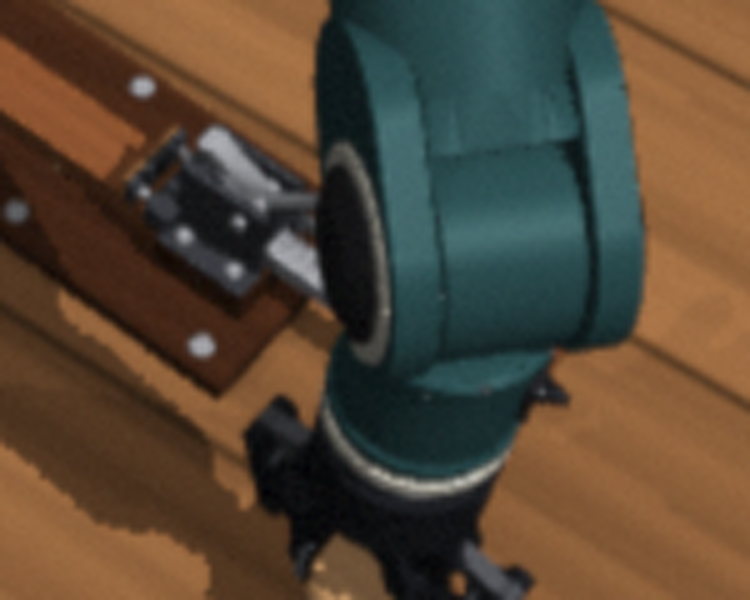

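View pics/c5t.png

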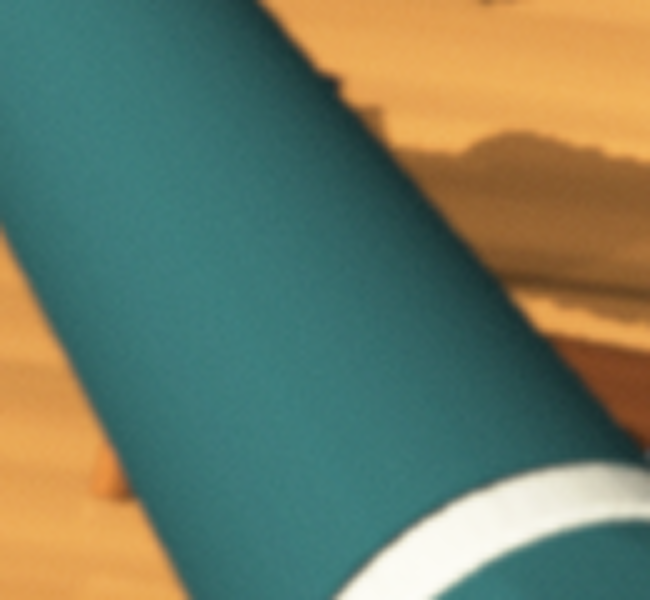

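```bash
python3 -m handwheel '{"xyz":[[-2,0,0],[-3.9,0.1,0],[-3.9,0.1,0],[-3.8,0.1,0.6],[-3.8,0.1,1.2],[-3.8,0.1,1.7],[-3.9,0.1,2.2],[-4.0,0.1,2.7],[-4.2,0.1,3.2],[-4.4,0.1,3.6],[-4.7,0.1,4],[-4.7,0.1,4]],"twist":[0,0,0,0,0,0,0,0,0,0,0,0],"jaw":[3,3,3,3,3,3,3,3,3,3,3,3]}';python3 -c "
from h import *
st();d=pic('c6','scene',(270,160,370,240),7)"
```

```text
time: 18.2
eef_pos: [0.5835, 0.188, 0.0856]
tool_rot: [0.116, 3.129, 0.005]
force: [1.9, 0.1, -0.7]
gripper_width: 0.0438
t 18.2 clamp [ 79.3 263.1  85.6] jaw-vs-clampx 1.564 F [ 1.9  0.1 -0.7] w 43.8 q [ 0.14  0.71 -0.71  1.77  0.59  0.87  0.67]
```

View pics/c6.png

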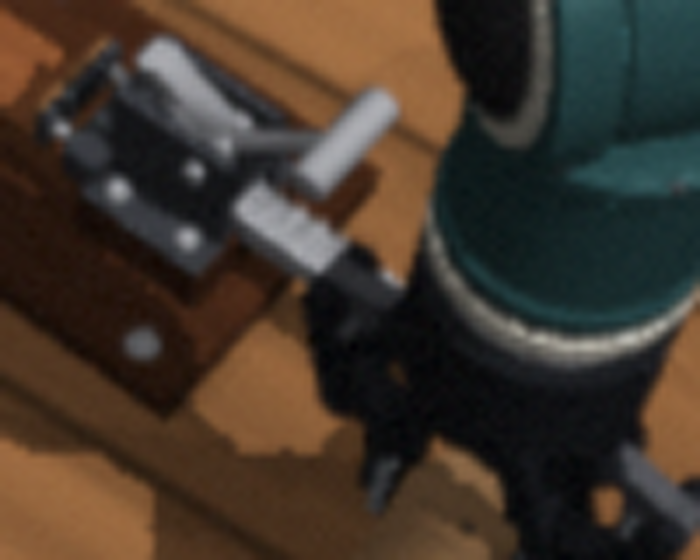

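```bash
python3 -c "
from h import *
d=pic('c7','scene',(310,200,390,260),10)"
```

```text
(no output)
```

View pics/c7.png

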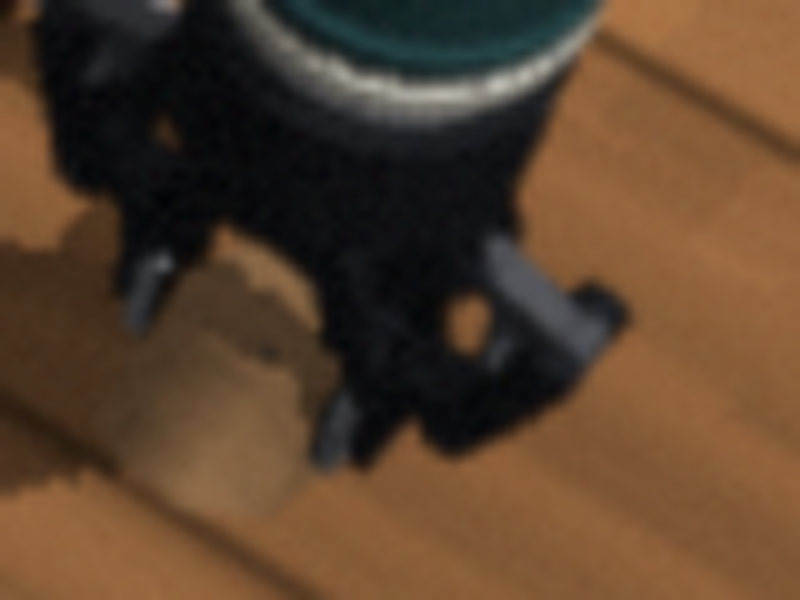

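```bash
python3 -m handwheel '{"xyz":[[-0.5,0,0.4],[-1,0.1,0.7],[-1.5,0.1,1],[-2,0.1,1.2],[-2.4,0.2,1.4],[-2.8,0.2,1.5],[-3.2,0.2,1.6],[-3.4,0.2,1.6],[-3.4,0.2,1.6]],"twist":[0,0,0,0,0,0,0,0,0],"jaw":[3,3,3,3,3,3,3,3,3]}';python3 -c "
from h import *
st();d=pic('c8','scene',(290,180,370,240),10)"
```

```text
time: 19.2
eef_pos: [0.5493, 0.1903, 0.1015]
tool_rot: [0.116, 3.13, 0.006]
force: [3.1, -0.2, 1.1]
gripper_width: 0.0435
t 19.2 clamp [ 44.9 263.1 101.5] jaw-vs-clampx 1.564 F [ 3.1 -0.2  1.1] w 43.5 q [ 0.16  0.65 -0.73  1.84  0.56  0.86  0.64]
```

View pics/c8.png

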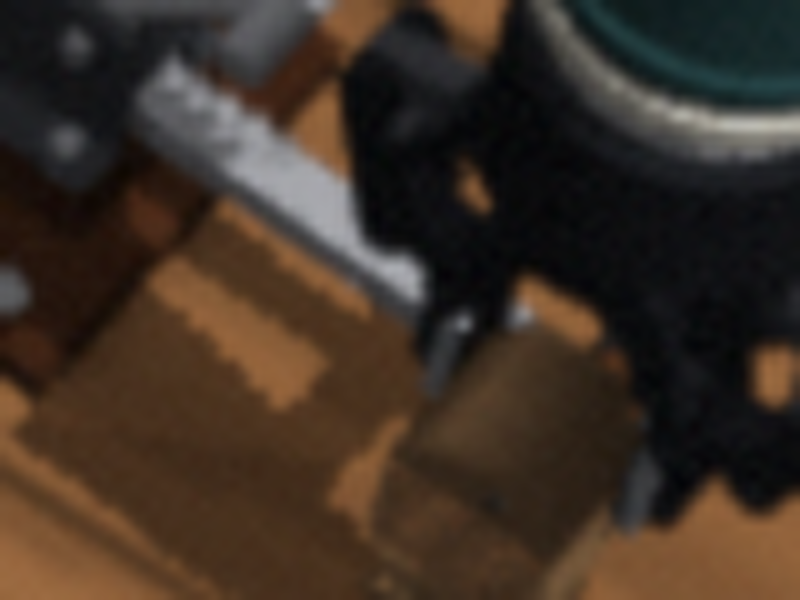

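```bash
python3 -c "
from h import *
d=pic('c9','scene',(290,200,370,260),10)
pic('c9t','top',(120,170,250,280),6)"
```

```text
(no output)
```

View pics/c9.png

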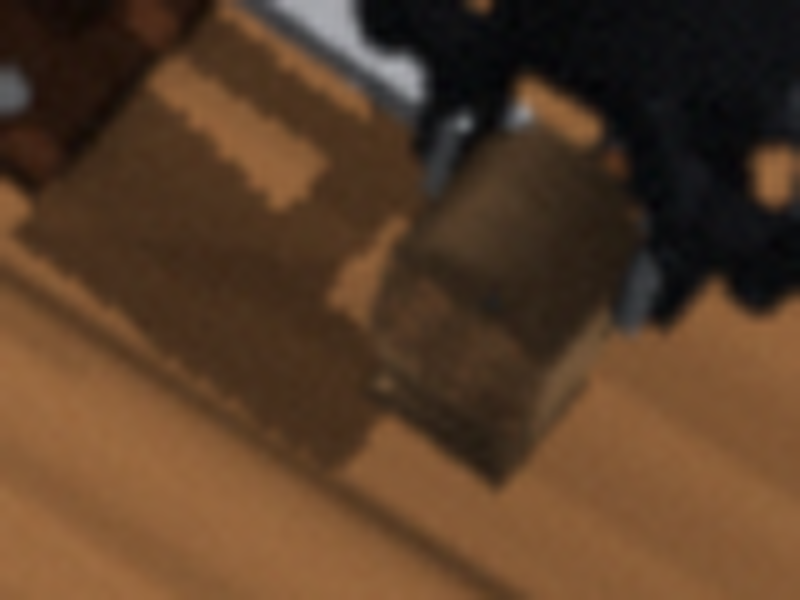

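View pics/c9t.png

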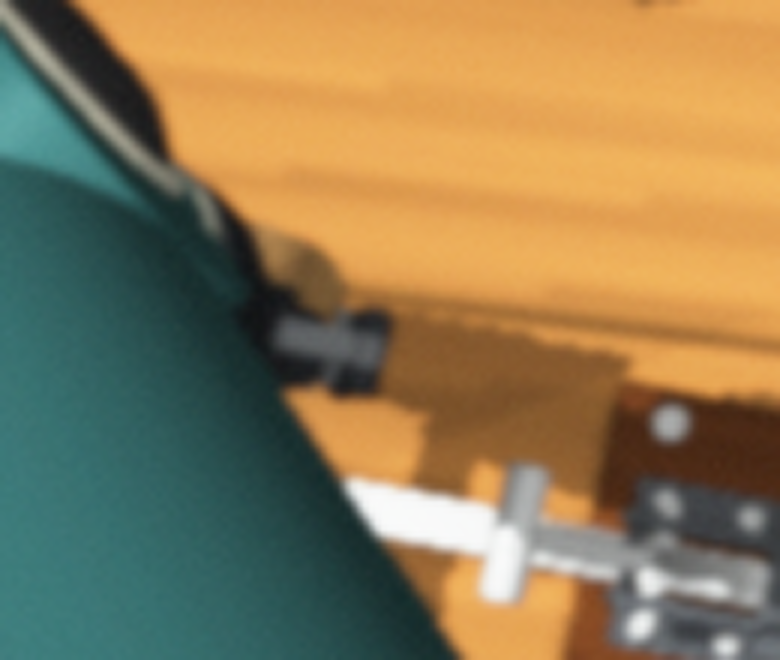

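```bash
python3 - <<'E'
from h import *
d=snapshot("scene");s=get_state();c=w2c(s["eef_pos"]);g=c+[0,0,19]
for th in(50,60,70,80,90,100):
    t=np.radians(th);c_,s_=np.cos(t),np.sin(t)
    out=np.array([c_,0,s_]);up=np.array([-s_,0,c_])
    r=[]
    for a,w,h in((27,10,7),(27,-10,7),(27,10,-29),(27,-10,-29),(17,0,-29),(-69,20,-29),(-69,-20,-29)):
        p=g+out*a+np.array([0,w,0])+up*h
        q=proj(d,c2w(*p));r.append(((q-[290,200])*10).round().astype(int).tolist())
    print(th,r)
E
```

```text
50 [[587, 216], [510, 163], [495, 351], [420, 298], [469, 320], [629, 331], [489, 233]]
60 [[600, 198], [523, 145], [503, 335], [427, 281], [472, 309], [596, 374], [456, 275]]
70 [[613, 181], [536, 128], [514, 314], [437, 260], [477, 296], [564, 413], [424, 313]]
80 [[626, 166], [549, 113], [527, 291], [450, 237], [486, 279], [534, 449], [393, 348]]
90 [[638, 152], [561, 100], [543, 266], [466, 212], [496, 260], [506, 479], [365, 377]]
100 [[648, 142], [572, 89], [561, 240], [483, 186], [509, 239], [482, 504], [339, 400]]
```

```bash
python3 -m handwheel '{"xyz":[[3,-0.2,0.2],[7,-1.5,0.2],[11.7,-4.1,0.2],[11.7,-4.1,0],[11.7,-4.1,-3],[11.7,-4.1,-4],[11.7,-4.1,-4.6],[11.7,-4.1,-4.6]],"twist":[0,0,0,0,0,0,0,0],"jaw":[3,3,3,3,3,3,3,3]}';python3 -c "
from h import *
st();d=snapshot('scene');print(proj(d,get_state()['eef_pos']));d=pic('d1','scene',(230,190,350,280),6)"
```

```text
time: 20.2
eef_pos: [0.6649, 0.1495, 0.0541]
tool_rot: [0.115, 3.134, 0.005]
force: [0.8, -0.2, -0.9]
gripper_width: 0.0435
t 20.2 clamp [163.  230.1  54.1] jaw-vs-clampx 1.564 F [ 0.8 -0.2 -0.9] w 43.5 q [ 0.17  0.84 -0.66  1.6   0.61  0.92  0.78]
[298.92032854 261.24286926]
```

View pics/d1.png

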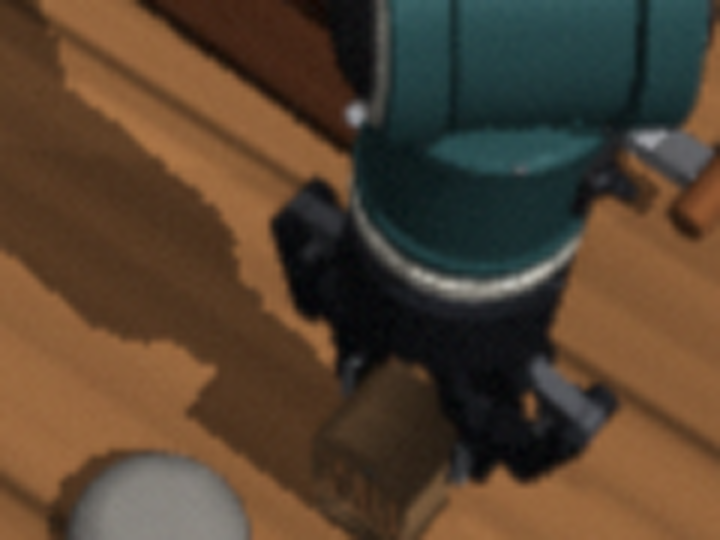

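```bash
python3 -m handwheel '{"xyz":[[0,0,-0.2],[0,0,-0.4],[0,0,-0.6],[0,0,-0.6]],"twist":[0,0,0,0],"jaw":[3,3,3,3]}';python3 -c "
from h import *
st()"
```

```text
time: 20.7
eef_pos: [0.6665, 0.15, 0.0509]
tool_rot: [0.116, 3.129, 0.006]
force: [-1.9, -1.7, 4.0]
gripper_width: 0.0431
t 20.7 clamp [164.6 230.7  50.9] jaw-vs-clampx 1.564 F [-1.9 -1.7  4. ] w 43.1 q [ 0.17  0.84 -0.66  1.6   0.62  0.91  0.78]
```

```bash
python3 -m handwheel '{"xyz":[[0,0,0],[0,0,0],[0,0,0],[0,0,0],[0,0,3],[0,0,7],[0,0,10],[2,-0.1,10],[5,-0.3,10],[8,-0.5,10],[8,-0.5,10]],"twist":[0,0,0,0,0,0,0,0,0,0,0],"jaw":[4.6,5.2,6,6,6,6,6,6,6,6,6]}';python3 -c "
from h import *
st();d=pic('d2','scene',(230,190,350,280),6)"
```

```text
time: 21.8
eef_pos: [0.7494, 0.1433, 0.1501]
tool_rot: [0.121, 3.128, 0.006]
force: [0.6, 0.3, -0.2]
gripper_width: 0.0603
t 21.8 clamp [247.7 229.6 150.1] jaw-vs-clampx 1.561 F [ 0.6  0.3 -0.2] w 60.3 q [ 0.16  0.85 -0.7   1.32  0.55  1.16  0.91]
```

View pics/d2.png

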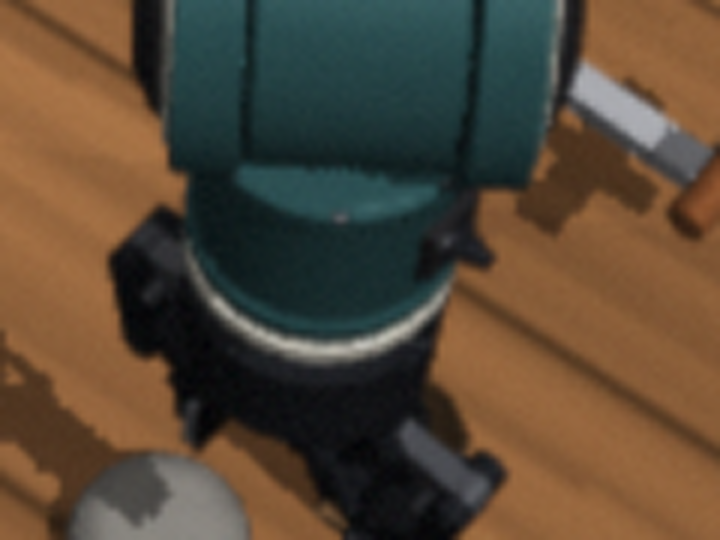

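```bash
python3 -c "
from h import *
d=snapshot('top');print(proj(d,c2w(165,230,90)),proj(d,c2w(165,230,0)));pic('d3','top',(110,120,260,240),5)"
```

```text
[190.66832867 174.24211605] [196.65155047 183.56631721]
```

View pics/d3.png

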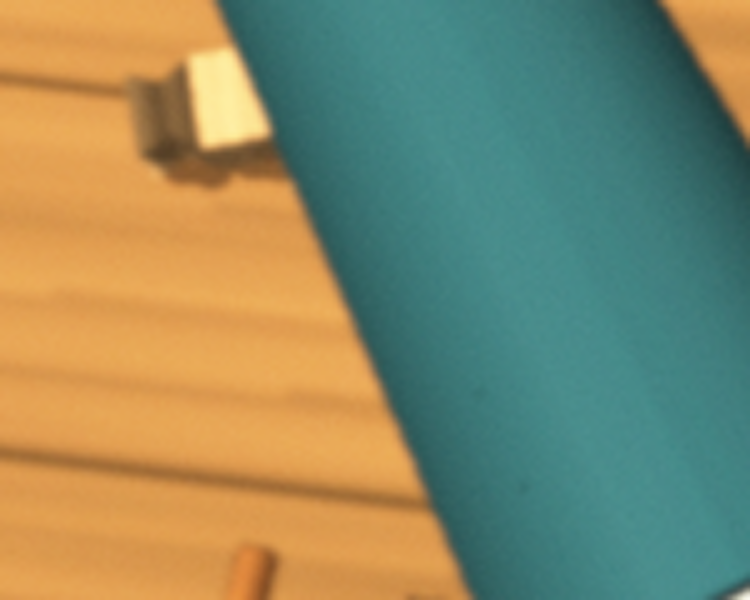

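```bash
python3 -m handwheel '{"xyz":[[-0.5,0,-3],[-1,0.1,-7],[-1.5,0.1,-7.3],[-2.5,0.2,-7.3],[-3.5,0.2,-7.3],[-4.3,0.3,-7.3],[-5,0.3,-7.3],[-5.7,0.4,-7.3],[-6.4,0.4,-7.3],[-7.1,0.5,-7.3],[-7.8,0.5,-7.3],[-8.5,0.5,-7.3],[-8.5,0.5,-7.3],[-8.5,0.5,-7.3]],"twist":[0,0,0,0,0,0,0,0,0,0,0,0,0,0],"jaw":[0,0,0,0,0,0,0,0,0,0,0,0,0,0]}';python3 -m handwheel '{"xyz":[[0,0,5],[0,-4,10],[0,-9,10],[0,-14,10],[0,-19,10],[0,-24,10]],"twist":[0,0,0,0,0,0],"jaw":[7,7,7,7,7,7]}';python3 -c "
from h import *
st();pic('d4','top',(110,120,260,240),5);pic('d4s','scene',(230,150,380,260),5)"
```

```text
time: 23.35
eef_pos: [0.6606, 0.1504, 0.0774]
tool_rot: [0.114, 3.131, 0.006]
force: [0.2, 0.7, 0.6]
gripper_width: 0.0003
time: 23.95
eef_pos: [0.6608, -0.0822, 0.1778]
tool_rot: [0.115, 3.13, 0.006]
force: [0.8, -0.2, 1.1]
gripper_width: 0.0698
t 23.95 clamp [174.5  -1.3 177.8] jaw-vs-clampx 1.564 F [ 0.8 -0.2  1.1] w 69.8 q [ 0.58  0.68 -0.75  1.58  0.5   1.08  1.2 ]
```

View pics/d4.png

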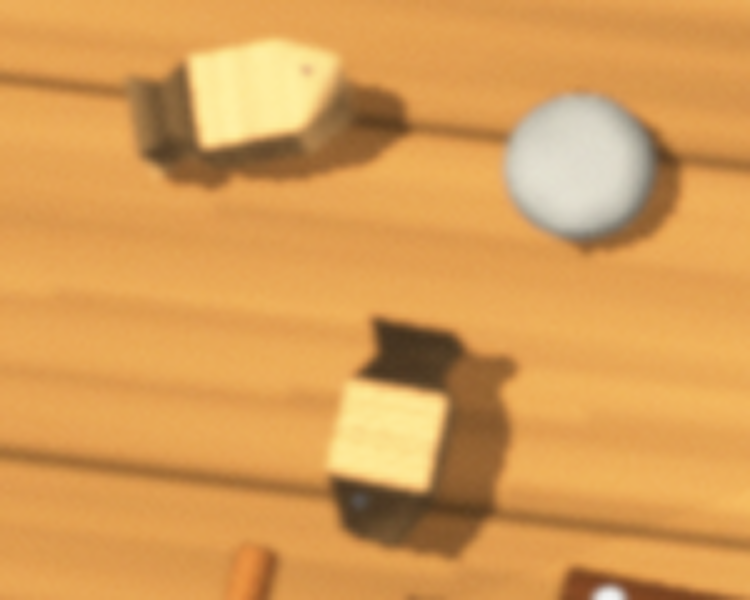

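View pics/d4s.png

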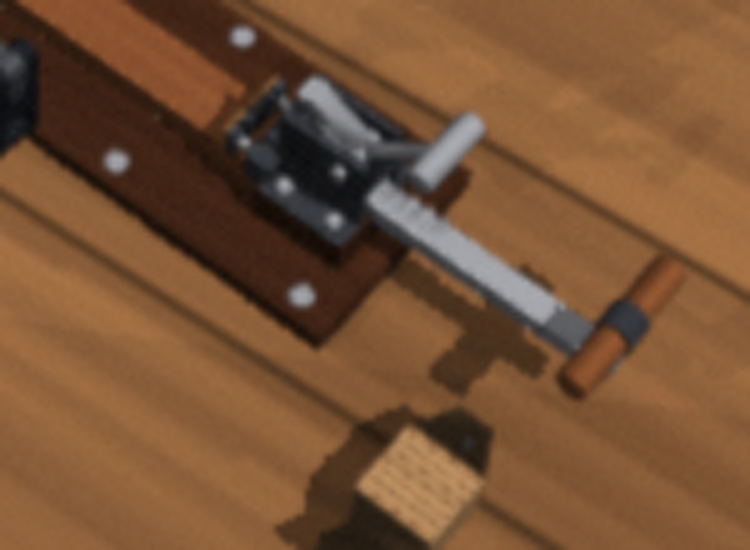

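```bash
python3 - <<'E'
from h import *
d=snapshot("top")
Z=lambda u,v:(u/5+110-.4,v/5+120-.4)
m,ax,L=fishfit(d,[Z(330,476),Z(432,492),Z(347,380),Z(447,393)],.036)
X=np.array([*m,.018]);print(m,w2c(X),L,"tail dir world",np.degrees(np.arctan2(ax[1],ax[0])),"vs clamp x",np.arctan2(ax[1],ax[0])-TH)
s=get_state();print((X-s["eef_pos"])*100, jawang(s))
E
```

```text
[0.60861399 0.1553975 ] [106.50390895 232.24900734  18.        ] 0.043844494901937994 tail dir world -0.317343143714444 vs clamp x 0.06146131728355341
[ -5.2033194   24.17121044 -15.87437699] 1.488547730575391
```

```bash
python3 -m handwheel '{"xyz":[[-1,5,-2],[-2,10,-4],[-4,15,-6],[-5.2,20,-8],[-5.2,24.2,-8],[-5.2,24.2,-8],[-5.2,24.2,-12],[-5.2,24.2,-15],[-5.2,24.2,-17],[-5.2,24.2,-17],[-5.2,24.2,-17],[-5.2,24.2,-17],[-5.2,24.2,-17],[-5.2,24.2,-17]],"twist":[0.077,0.077,0.077,0.077,0.077,0.077,0.077,0.077,0.077,0.077,0.077,0.077,0.077,0.077],"jaw":[7,7,7,7,7,7,7,7,7,7,3,3,3,3]}' 30;python3 -m handwheel '{"xyz":[[0,0,3],[0,0,8],[0,0,12],[0,0,12]],"twist":[0,0,0,0],"jaw":[3,3,3,3]}'; python3 -c "
from h import *
st((0,-58,160));pic('e1','top',(110,150,260,270),5)"
```

```text
time: 25.5
eef_pos: [0.61, 0.1562, 0.0086]
tool_rot: [0.008, 3.13, 0.005]
force: [-0.3, 0.4, 6.9]
gripper_width: 0.044
time: 25.9
eef_pos: [0.6134, 0.1578, 0.1351]
tool_rot: [0.009, 3.12, 0.009]
force: [-0.1, 0.8, -0.7]
gripper_width: 0.0441
t 25.9 clamp [111.1 235.  135.1] jaw-vs-clampx -1.509 F [-0.1  0.8 -0.7] w 44.1 q [ 0.23  0.68 -0.76  1.7   0.56  0.96  0.83]
shift cm to (0, -58, 160) [-13.04 -28.49   2.49]
```

View pics/e1.png

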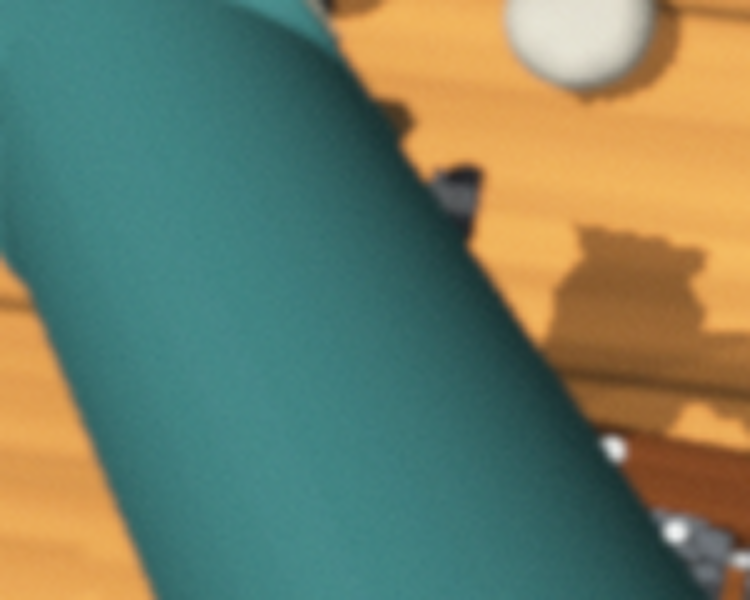

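```bash
python3 -m handwheel '{"xyz":[[0,-2,2.5],[-1,-6,3],[-3,-10,3],[-5,-14,3],[-7,-18,3],[-9,-22,3],[-11,-26,3],[-13,-28.5,3],[-13,-28.5,3],[-13,-28.5,3],[-13,-28.5,3],[-13,-28.5,3],[-13,-28.5,3],[-13,-28.5,3]],"twist":[-0.15,-0.3,-0.45,-0.6,-0.75,-0.9,-1.05,-1.2,-1.35,-1.5,-1.632,-1.632,-1.632,-1.632],"jaw":[3,3,3,3,3,3,3,3,3,3,3,3,3,3]}'; python3 -c "
from h import *
st((0,-58.4,60));pic('e2','top',(235,215,385,335),5);pic('e2s','scene',(180,100,330,200),5)"
```

```text
time: 27.35
eef_pos: [0.4813, -0.1282, 0.1614]
tool_rot: [2.282, 2.139, -0.016]
force: [-0.4, -0.1, -0.8]
gripper_width: 0.0439
t 27.35 clamp [ -1.5 -59.3 161.4] jaw-vs-clampx 0.002 F [-0.4 -0.1 -0.8] w 43.9 q [ 0.56  0.35 -0.44  2.01  0.22  0.82 -0.08]
shift cm to (0, -58.4, 60) [  0.16   0.08 -10.14]
```

View pics/e2s.png

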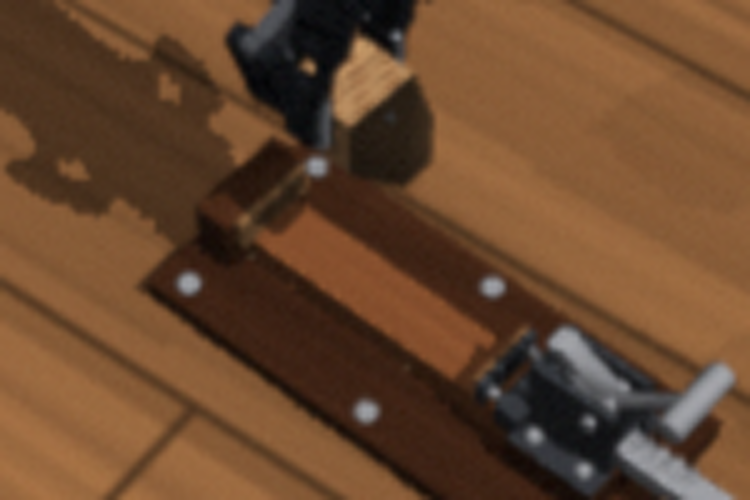

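View pics/e2.png

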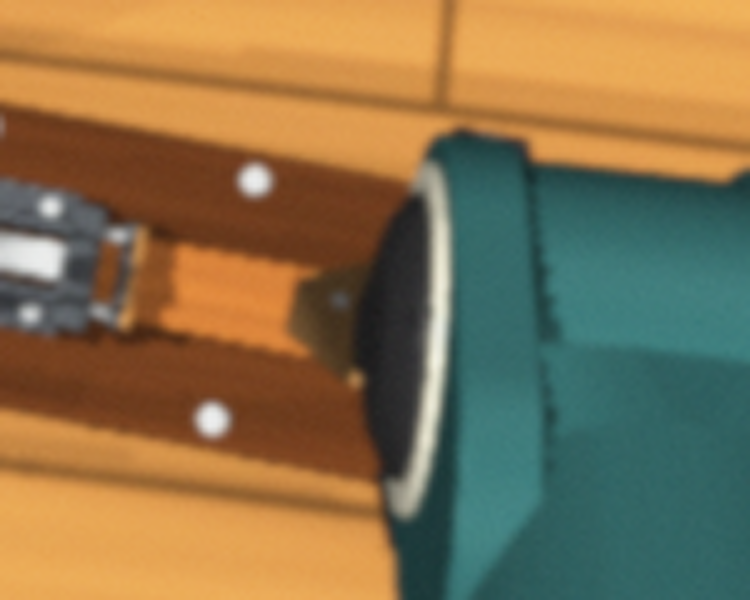

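```bash
python3 -m handwheel '{"xyz":[[0.1,0.2,-4],[0.1,0.2,-8],[0.1,0.2,-10],[0.1,0.2,-10.8],[0.1,0.2,-11.2],[0.1,0.2,-11.5],[0.1,0.2,-11.7],[0.1,0.2,-11.7]],"twist":[0,0,0,0,0,0,0,0],"jaw":[3,3,3,3,3,3,3,3]}'; python3 -c "
from h import *
st();pic('e3s','scene',(180,100,330,200),5)"
```

```text
time: 28.25
eef_pos: [0.483, -0.1265, 0.0453]
tool_rot: [2.282, 2.137, -0.015]
force: [-0.1, 0.7, -0.7]
gripper_width: 0.0438
t 28.25 clamp [  0.1 -57.4  45.3] jaw-vs-clampx 0.001 F [-0.1  0.7 -0.7] w 43.8 q [ 0.47  0.54 -0.35  2.07  0.36  0.58 -0.21]
```

View pics/e3s.png

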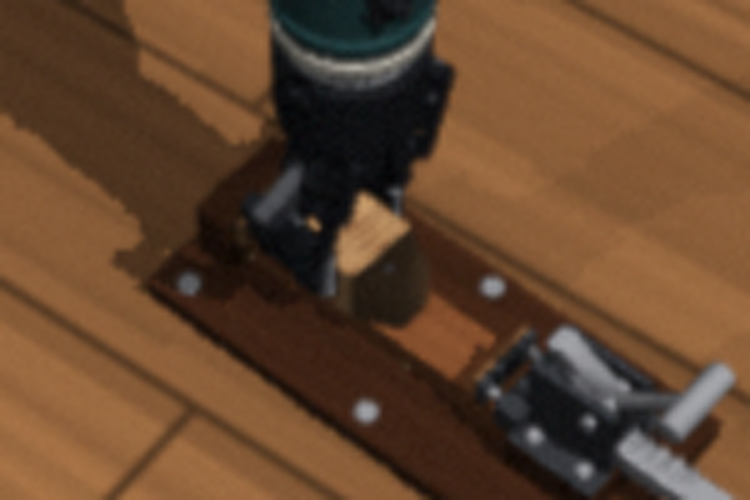

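```bash
python3 -m handwheel '{"xyz":[[0,0,0],[0,0,0],[0,0,0],[0,0,3],[0,0,7],[0,3,11],[0.3,8,11],[0.6,13,11],[1,18,11],[1.4,22,11],[1.6,24.2,11],[1.6,24.2,11],[1.6,24.2,11],[1.6,24.2,11]],"twist":[0,0,0,0,0,0,0,0,0,0,0,0,0,0],"jaw":[4.8,6,7,7,7,7,7,7,7,5,2,0,0,0]}' 60; python3 -c "
from h import *
st((0,186,112));pic('e4t','top',(235,215,385,335),5);pic('e4s','scene',(180,100,330,200),5)"
```

```text
time: 29.7
eef_pos: [0.499, 0.1139, 0.1552]
tool_rot: [2.284, 2.134, -0.017]
force: [0.5, 0.2, -0.3]
gripper_width: 0.0003
t 29.7 clamp [-1.000e-01  1.835e+02  1.552e+02] jaw-vs-clampx -0.001 F [ 0.5  0.2 -0.3] w 0.3 q [ 0.13  0.39 -0.52  1.98  0.28  0.84 -0.62]
shift cm to (0, 186, 112) [ 0.03  0.25 -4.32]
```

View pics/e4t.png

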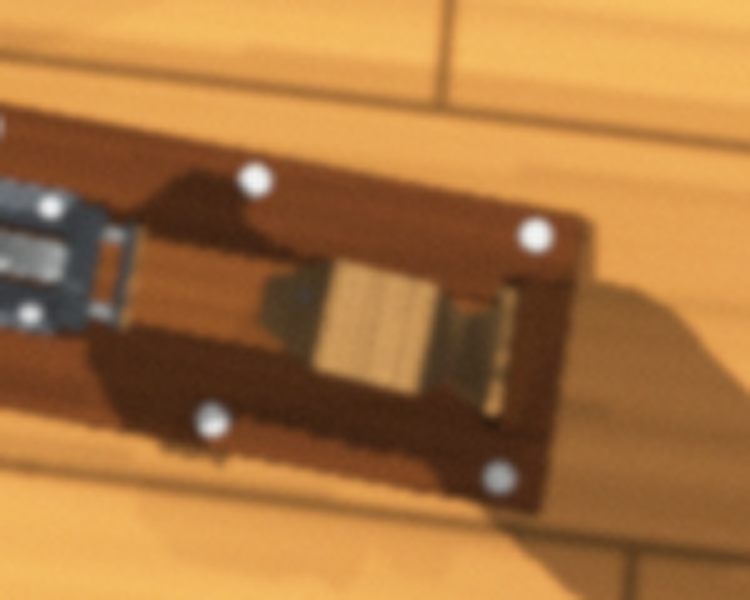

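View pics/e4s.png

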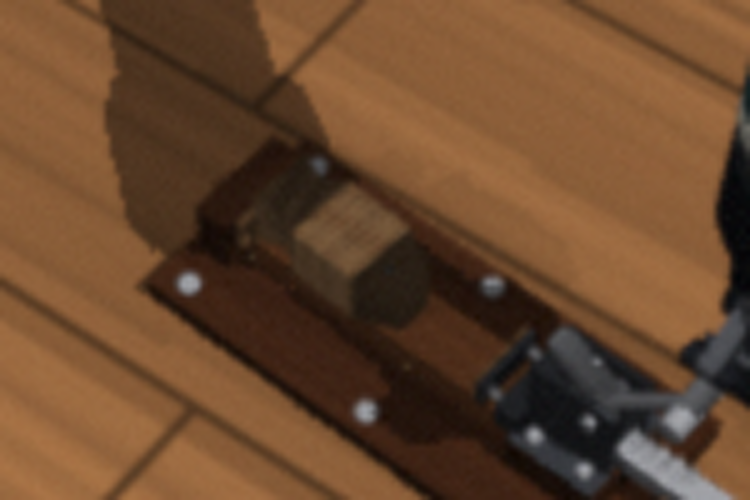

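```bash
python3 -m handwheel '{"xyz":[[0,0.3,-2],[0,0.3,-4.3],[0,0.3,-4.3],[-0.1,-0.8,-4.3],[-0.1,-1.6,-4.2],[-0.2,-2.4,-4],[-0.2,-3.2,-3.6],[-0.3,-4,-3.4],[-0.3,-4.8,-3.2],[-0.4,-5.6,-3],[-0.4,-6.3,-3],[-0.5,-6.9,-3],[-0.5,-6.9,-3],[-0.5,-6.5,-1],[-0.4,-4,2],[-0.3,0,5],[-0.2,4,5]],"twist":[0,0,0,0,0,0,0,0,0,0,0,0,0,0,0,0,0],"jaw":[0,0,0,0,0,0,0,0,0,0,0,0,0,0,0,0,0]}'; python3 -c "
from h import *
st((0,310,150),(0,310,68));pic('f1','scene',(200,120,350,220),5)"
```

```text
time: 31.5
eef_pos: [0.4994, 0.1558, 0.2092]
tool_rot: [2.283, 2.129, -0.006]
force: [1.1, 1.0, -0.9]
gripper_width: -0.0
t 31.5 clamp [ -2.5 225.3 209.2] jaw-vs-clampx -0.003 F [ 1.1  1.  -0.9] w -0.0 q [ 0.09  0.34 -0.57  1.91  0.25  0.95 -0.66]
shift cm to (0, 310, 150) [ 0.82  8.43 -5.92]
shift cm to (0, 310, 68) [  0.82   8.43 -14.12]
```

View pics/f1.png

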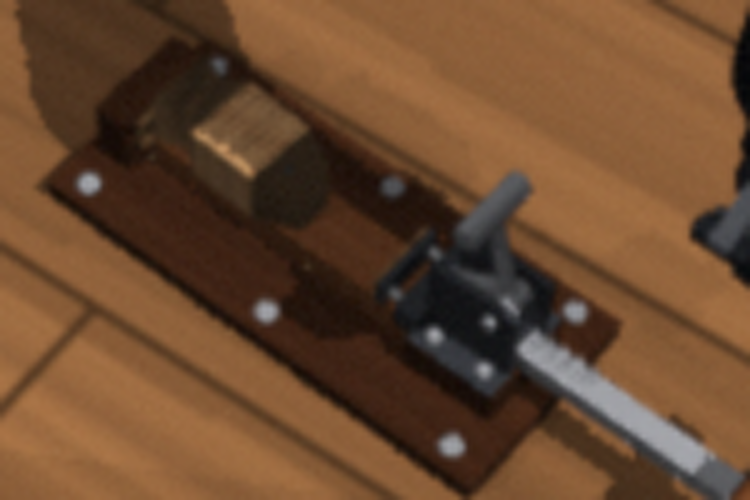

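```bash
python3 -m handwheel '{"xyz":[[0.4,4,0],[0.8,8,-2],[0.8,8,-6],[0.8,8,-10],[0.8,8,-14.2],[0.8,8,-14.2],[0.7,7,-14.2],[0.7,6,-14.2],[0.6,5,-14.2],[0.5,4,-14.2],[0.5,3,-14.2],[0.4,2.2,-14.2],[0.4,1.4,-14.2],[0.4,1.0,-14.2],[0.4,1.0,-14.2]],"twist":[0,0,0,0,0,0,0,0,0,0,0,0,0,0,0],"jaw":[5,5,5,5,5,5,5,5,5,5,5,5,5,5,5]}'; python3 -c "
from h import *
st((0,222,68));pic('f2','scene',(200,120,350,220),5)"
```

```text
time: 33.05
eef_pos: [0.5012, 0.1724, 0.0658]
tool_rot: [2.278, 2.142, -0.005]
force: [0.1, -0.2, -0.2]
gripper_width: 0.0499
t 33.05 clamp [ -1.8 242.   65.8] jaw-vs-clampx 0.005 F [ 0.1 -0.2 -0.2] w 49.9 q [-0.02  0.56 -0.49  1.99  0.43  0.69 -0.84]
shift cm to (0, 222, 68) [ 0.05 -2.01  0.22]
```

View pics/f2.png

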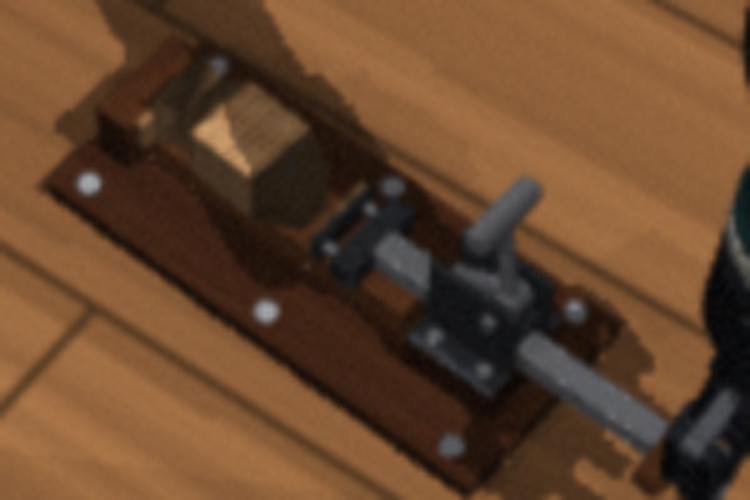

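```bash
python3 -m handwheel '{"xyz":[[0,-0.5,0],[0,-1.0,0],[0,-1.4,0],[0,-1.7,0],[0,-1.7,0]],"twist":[0,0,0,0,0],"jaw":[5,5,5,5,5]}'; python3 -c "
from h import *
st((0,222,68));pic('f3','scene',(200,120,350,220),5)"
```

```text
time: 33.6
eef_pos: [0.5004, 0.157, 0.0655]
tool_rot: [2.279, 2.144, -0.004]
force: [-3.0, 6.1, -0.6]
gripper_width: 0.0499
t 33.6 clamp [ -1.6 226.6  65.5] jaw-vs-clampx 0.006 F [-3.   6.1 -0.6] w 49.9 q [ 0.02  0.56 -0.49  2.    0.43  0.68 -0.81]
shift cm to (0, 222, 68) [ 0.13 -0.47  0.25]
```

View pics/f3.png

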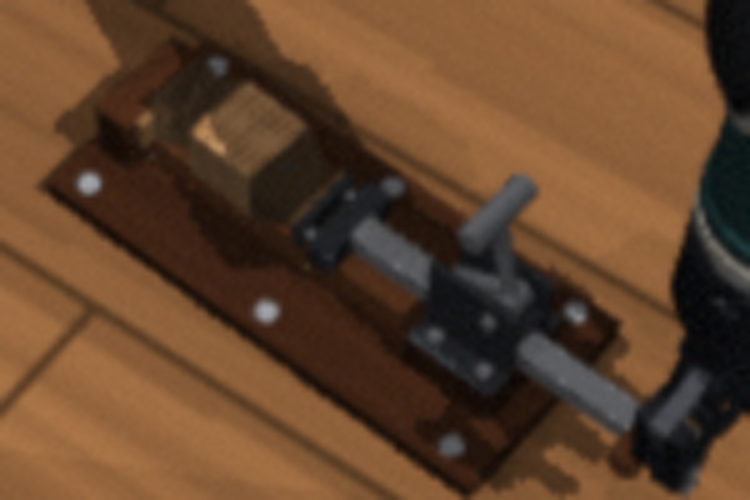

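```bash
python3 -m handwheel '{"xyz":[[0,-0.2,0],[0,-0.4,0],[0,-0.4,0]],"twist":[0,0,0],"jaw":[5,5,5]}'; python3 -c "
from h import *
st()"; python3 -m handwheel '{"xyz":[[0,-0.1,0],[0,-0.2,0],[0,-0.2,0]],"twist":[0,0,0],"jaw":[5,5,5]}'; python3 -c "
from h import *
st();pic('f4','scene',(200,120,350,220),5)"
```

```text
time: 33.95
eef_pos: [0.5002, 0.1558, 0.0656]
tool_rot: [2.279, 2.147, 0.002]
force: [-1.6, 8.3, -1.7]
gripper_width: 0.0498
t 33.95 clamp [ -1.7 225.4  65.6] jaw-vs-clampx 0.007 F [-1.6  8.3 -1.7] w 49.8 q [ 0.02  0.56 -0.49  2.    0.42  0.68 -0.8 ]
time: 34.25
eef_pos: [0.5002, 0.1565, 0.0657]
tool_rot: [2.28, 2.15, 0.008]
force: [-0.1, 7.7, -2.4]
gripper_width: 0.05
t 34.25 clamp [ -1.7 226.1  65.7] jaw-vs-clampx 0.008 F [-0.1  7.7 -2.4] w 50.0 q [ 0.03  0.56 -0.49  2.    0.42  0.67 -0.8 ]
```

View pics/f4.png

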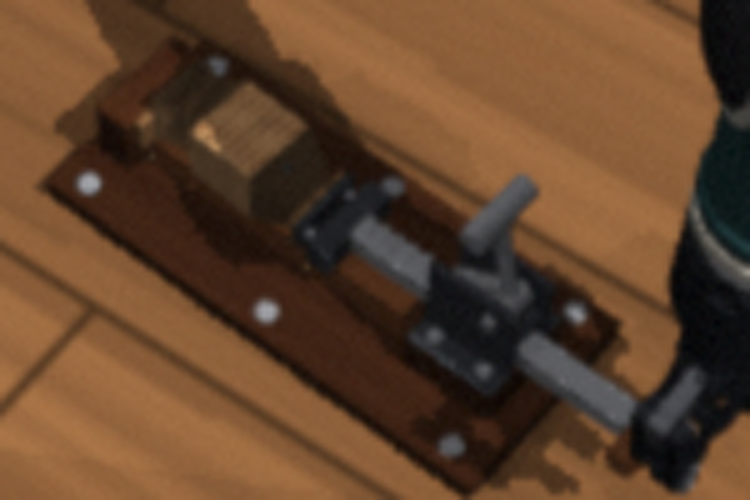

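```bash
python3 -m handwheel '{"xyz":[[0,-0.4,0],[0,-0.6,0],[0,-0.8,0],[0,-0.9,0],[0,-0.9,0]],"twist":[0,0,0,0,0],"jaw":[5,5,5,5,5]}'; python3 -c "
from h import *
st();pic('f5','scene',(200,120,350,220),5)"
```

```text
time: 34.8
eef_pos: [0.5, 0.1526, 0.0659]
tool_rot: [2.281, 2.155, 0.018]
force: [-1.1, 13.6, -3.8]
gripper_width: 0.0504
t 34.8 clamp [ -1.7 222.2  65.9] jaw-vs-clampx 0.011 F [-1.1 13.6 -3.8] w 50.4 q [ 0.04  0.55 -0.5   2.01  0.42  0.66 -0.78]
```

View pics/f5.png

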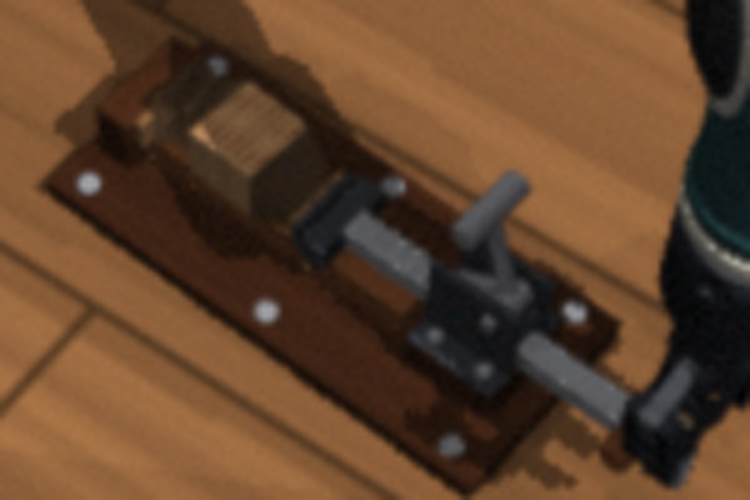

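```bash
python3 -m handwheel '{"xyz":[[0,-0.5,0],[0,-0.7,0],[0,-0.8,0],[0,-0.8,0]],"twist":[0,0,0,0],"jaw":[5,5,5,5]}'; python3 -c "
from h import *
st();pic('f6','scene',(200,120,350,220),5)"
```

```text
time: 35.25
eef_pos: [0.4999, 0.1509, 0.0661]
tool_rot: [-2.279, -2.159, -0.031]
force: [-0.4, 16.9, -5.2]
gripper_width: 0.05
t 35.25 clamp [ -1.7 220.5  66.1] jaw-vs-clampx 0.013 F [-0.4 16.9 -5.2] w 50.0 q [ 0.05  0.55 -0.5   2.01  0.41  0.66 -0.77]
```

View pics/f6.png

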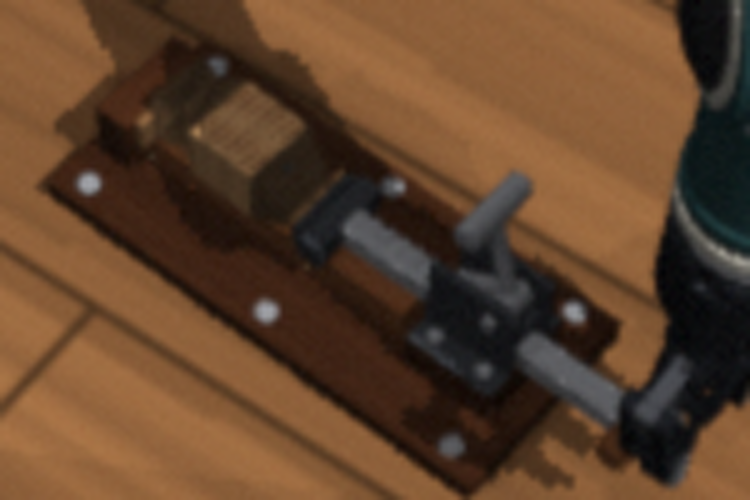

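```bash
python3 -m handwheel '{"xyz":[[0,0.5,0],[0.1,1.2,0],[0.2,2.5,0],[0.3,4.5,0],[0.3,5,5],[0.3,5,10],[1,10,14],[2,15,14],[3,20,14],[3,24,14]],"twist":[0,0,0,0,0,0,0,0,0,0],"jaw":[5,5,5,5,5,5,5,5,5,5]}'; python3 -c "
from h import *
st();pic('g1','scene',(200,120,350,220),5);pic('g1t','top',(165,215,365,335),4)"
```

```text
time: 36.3
eef_pos: [0.5316, 0.3878, 0.2068]
tool_rot: [2.283, 2.157, 0.032]
force: [1.3, 0.3, -0.9]
gripper_width: 0.0505
t 36.3 clamp [ 14.1 459.  206.8] jaw-vs-clampx 0.01 F [ 1.3  0.3 -0.9] w 50.5 q [-0.27  0.57 -0.58  1.59  0.35  1.06 -1.01]
```

View pics/g1.png

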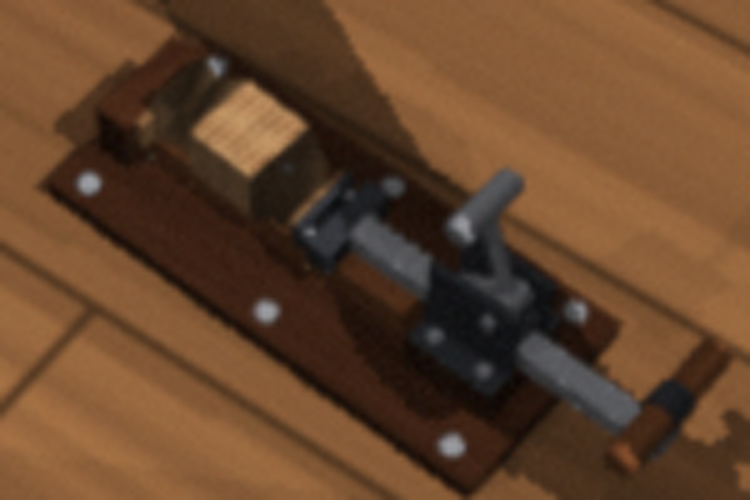

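View pics/g1t.png

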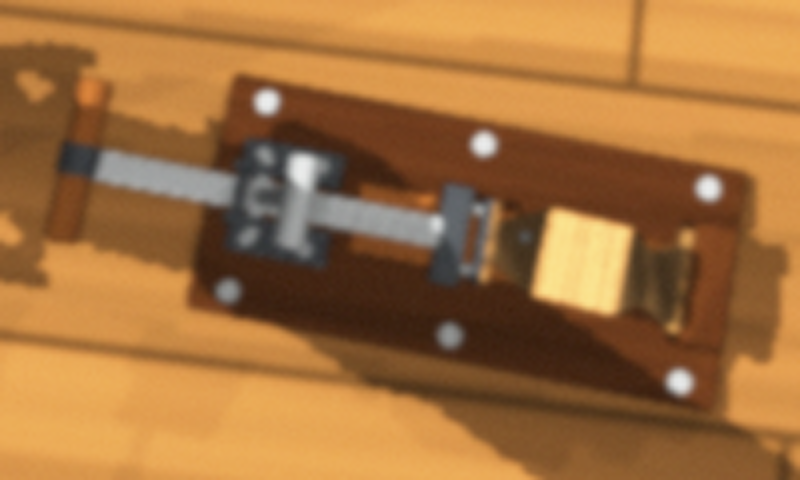

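```bash
python3 - <<'E'
from h import *
d=snapshot("top")
Z=lambda u,v:(u/4+165-.375,v/4+215-.375)
m,ax,L=fishfit(d,[Z(553,207),Z(533,300),Z(635,224),Z(613,316)],.072)
print(w2c([*m,.054]),L,"tail dir vs clamp -y",np.arctan2(ax[1],ax[0])-(TH-np.pi/2))
m,ax,L=fishfit(d,[Z(553,207),Z(533,300),Z(635,224),Z(613,316)],.080);print(w2c([*m,.054]),L)
pic('h','top');pic('hs','scene')
E
```

```text
[ -1.72570838 -57.92593167  54.        ] 0.04186778340650754 tail dir vs clamp -y -0.00782304115336041
[ -1.82559493 -56.86649976  54.        ] 0.041475512645106176
```

View pics/h.png

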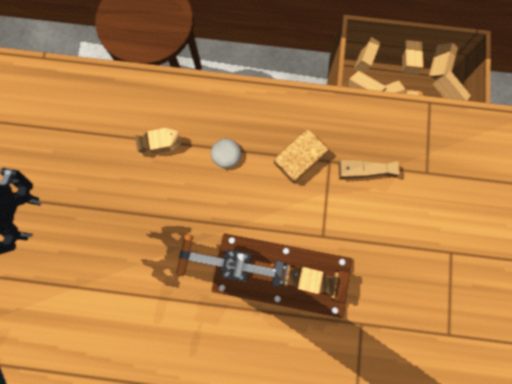

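```bash
python3 -c "
from h import *
st();print(job_done())"
```

```text
t 36.55 clamp [ 12.2 457.7 205.4] jaw-vs-clampx 0.013 F [ 0.7 -1.   0.2] w 50.0 q [-0.27  0.57 -0.58  1.6   0.35  1.06 -1.  ]
the job is handed in; nothing more can be done
None
```

I handed the job in at about 36.5 s, well inside the 72 s limit. The blank is turned over and clamped again on the rail. No verdict came back, so what follows rests on my own measurements.

**What I did**
- I threw the pawl's lever over with the closed fingers. Then I drew the bar out to its stop by the handle.
- To turn the blank I held it near the nose and hooked its tail under one end of the handle's crossbar. Lifting then swung it upright in the grip. I stood it on its tail on the open bench and pushed it over onto its sanded face.
- I set it on the rail with its nose now towards the bar and pushed the lever back so the pawl dropped. I pushed the bar in with about 17 N until the pawl clicked, then let go.

**Last checks**

| Check | Result |
|---|---|
| Blank, from the top view | about clamp (-2, -58), skew about 0.01 rad, other face up |
| Handle and lever | within a pixel or two of the first pictures, so bar near 0 and pawl down |
| Things on the bench | not visibly moved |
| Robot | well clear, touching nothing |

**What failed on the way**
- Slackening the grip so the blank would swing down only dropped it flat, about 6 cm onto the bench.
- Tilting it against the edge of the base board did not turn it at all.

The clamping force on the blank was not measured. I infer it from the spring pad and from the bar being back in its first place.

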